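Hold a sample slide flush on the tilted stage of a wear tester

TASK

On the white wear tester, first swing the small side lever up and right back so that the rubber foot lifts well clear of the stage and stays up. Then take the sample slide from its rest by its black rib, tilt it to match the sloped metal stage face, and press it gently and flush against the middle of that face, squared to its edges, so that the sprung face gives a little. Finish while still gripping and holding it there, without letting go, and leave the headset, jar, screwdriver and blue tray alone.

Things in the scene. Friction and masses are not known exactly. Their poses are not given: they have to be found in the camera images.
- tester: white bench instrument, fixed, base 255 x 170 mm and 30 mm high. Its origin is on the table straight below the centre of the stage face; its x axis points from the low edge of the stage towards the high edge and the arm post (base from x = -88 to +168 mm), its y axis points to the lever's side, z up. Two cheeks 34 mm long stand at y = +-58 mm up to 86 mm high; an arm post 30 x 20 mm stands at x = 130, y = 27 mm, up to 154 mm high.
- stage_face: flat bare metal plate 100 x 90 x 10 mm on the tester, tilted about a level line along its y axis by 15 to 35 degrees (locked; differs each time). Origin: centre of its upper face, 85 mm above the table. z axis: outward normal of the face, leaning towards the tester's -x side (towards the robot); x axis: up the slope, y axis level. The plate is sprung along its normal: it starts to give at about 1.7 N, then 1 N per mm more, and bottoms after 10 mm (about 12 N).
- lift_arm (a joint): angle (rad) of the foot's lift arm, which is one piece with the side lever: at 0 the rubber foot (20 mm across) hangs 9 mm over the middle of the stage face; it starts at 0 to 0.2 and grows as the lever swings up and back (towards the tester's +x), to a stop at 1.55. It must pass 1.25 to be well clear. Its stiff pivot stays where left; about 4 N at the knob moves it.
- lever_knob (a point): centre of the black ball, 18 mm across, at the end of the side lever (8 mm thick rod, 65 mm from pivot to ball centre). At joint 0 the lever leans 0.85 rad from upright towards the tester's -x; it passes upright at 0.85 and leans 0.7 rad to +x at 1.55. Can be pushed with shut fingers from its -x side or pinched.
- lever_pivot (a point): point on the pivot axis of the lift arm (a level line along the tester's y axis) in the lever's plane: at x = 130, y = 68, z = 140 mm of the tester. Axes as the tester's.
- slide: the sample slide, about 90 g: flat metal plate 70 x 56 x 6 mm (x, y, z) with a black upright rib 36 long (x), 14 thick (y) and 36 mm high in the middle of its top, total height 42 mm. Origin: centre of the flat underside; z up out of the rib. Same turned half round.
- rest: flat grey block 100 x 80 mm with a rubber top, 15 mm high, fixed, on which the slide lies loose. Origin: under its centre, on the table.
- headset: bystander: white headset lying flat, cups 64 mm across 140 mm apart, 28 mm high. Origin midway between the cups, on the table; the band reaches 150 mm to its +x.
- bottle: bystander: jar 48 mm across, 100 mm high. Origin under its centre.
- parts_tray: bystander: open blue tray 140 x 100 x 50 mm. Origin under its centre.
- screwdriver: bystander: screwdriver lying on the table along its x axis.
Not all that is in view belongs to the job. Leave any orange look-alike of the slide alone.

How it is judged (in metres and radians):
On the way, in this order (a step that is already met when the one before it is completed fails the run):
1. the lever is swung back and the foot is well clear of the stage, the slide still on its rest (value of joint lift_arm above 1.25 rad and distance of slide from where it was at the start of the episode below 0.02 m), for 0.2 s.
2. the slide is gripped and lifted off its rest (contact force between the fingers and slide above 1 N and contact force between slide and rest below 0.05 N and height (world z) of slide above 0.03 m), for 0.1 s.
At the end, for the whole second after the job is handed in: The lift arm is still up (past 1.25 rad); the fingers still grip the slide (over 2 N) and press its flat underside on the stage face with 3 to 20 N: flush (within 0.05 rad and 2 mm), squared within 0.15 rad, centred within 12 mm along each axis of the face, and at rest (value of joint lift_arm above 1.25 rad and contact force between the fingers and slide above 2 N and contact force between slide and stage_face between 3 and 20 N and angle between the z axis of slide and the z axis of stage_face, either way round below 0.05 rad and angle between the y axis of slide and the y axis of stage_face, either way round below 0.15 rad and z of slide in the frame of stage_face between -0.002 and 0.002 m and x of slide in the frame of stage_face between -0.012 and 0.012 m and y of slide in the frame of stage_face between -0.012 and 0.012 m and linear speed of slide below 0.01 m/s); the arm keeps its last pose, push and grip.
It fails at once if the slide is pressed hard on the stage (over 40 N) (contact force between slide and stage_face above 40 N).
It fails at once if a bystander is moved by over 30 mm (distance of any of headset, bottle, parts_tray, screwdriver from where it was at the start of the episode above 0.03 m).
It also fails if it takes over 58 s, if anything falls off the work surface, if the arm or the gripper's body presses on something with over 40 N, if the wrist force passes 120 N, or if a joint passes its speed limit or range.

ROBOT

A 6-joint arm with a two-finger parallel gripper is mounted at the origin on the work surface. World frame = base frame: x ahead of the robot, y to its left, z up, the work surface at z = 0. Lengths are in m, angles in degrees, forces in N, time in s.
With the tool pointing down it reaches from about 0.25 to 0.725 m from the base axis. Payload 9.7 kg.
Tool frame: the origin (TCP) lies at the very end of the fingers, on their centre line; the grasp point (between the pads) lies 19 mm behind it; z points along the fingers, y is the direction in which the jaws open and shut (so a half turn about z gives the same grasp; the last joint's range is limited). The gripper opens to 85 mm and grips with 20 to 120 N. Pads are 22 mm wide; open, the fingers measure 114 mm over their backs; the gripper's body (76 mm by 85 mm) begins 54 mm behind the grasp point. The pads swing forward as they close: fully open they stand 13 mm farther back than shut.
Start: joints at [-73.568, 4.979, 10.078, 95.1, 0, 90], TCP at [0.156, -0.528, 0.197] pointing down, gripper open.
Joint ranges: [-179.16, 179.16], [-48.56, 103.87], [-65.8, 70.77], [-126.05, 130.52], [-82.76, 87.17], [-180, 180]. Speed limits (degrees/s): [127.2, 127.2, 147.25, 180, 180, 180].

INTERFACE

Orientations are given as [roll, pitch, yaw] about the fixed x, y, z axes, in that order (R = Rz(yaw) Ry(pitch) Rx(roll)).
In Python, from workcell import bot gives the robot as it stands. The module is installed in compiled form; this text tells all that it offers.
- The arm moves only by the tool step_arm, never from a script. Its arguments are lists of equal length, an entry for each row: "dr": the turn, a rotation vector about the tool's x, y, z in rad, a list of three; "xyz": the shift along the tool's x, y, z in units of 40 mm (1.0 is 40 mm), a list of three; "gripper": the opening, from 0 (shut) to 1 (fully open). In form: {"dr": [[wx, wy, wz], ...], "xyz": [[x, y, z], ...], "gripper": [gripper, ...]}. A call has exactly 8 rows; each row is the pose to reach, as a shift and turn from the pose commanded when the call began, along the tool's axes at that moment; what a row does not reach only later rows make up. A row lasts 1/10 s, in which the tool goes at most 50 mm and 8.59 degrees, less where a joint would pass 70% of its speed; a pose out of reach is approached as far as the arm can. A call with a gripper value outside its range is refused whole. The fingers move at their own pace and stop on an object; "squeeze" is the grip in N (left out, the last holds). Time passes only in rows, so rows that repeat a pose let the fingers close, or fill a call up. It gives the time, the measured TCP pose, the force and the opening at its end, in the units of the state.
- bot.get_obs(): the state, without advancing time (a new reading comes with each control period).
- bot.camera(name): name is "scene" or "side" or "wrist"; returns a dict with "image" (420x560x3 uint8, red, green, blue), "camera_matrix" (3x3 intrinsics, pixels), "k1" (the pictures are not rectified: a ray, as slopes to the right and down, at radius r is drawn at 1 + k1 r^2 times it, then the intrinsics apply), "R" (3x3) and "t" (3): a world point X has camera coordinates R X + t. Camera axes: x right, y down, z forward; pixel columns grow to the right and rows downward; lengths in m; the calibration is good to about 2 mm. A picture is of the moment at which its call begins. There is no depth.
- bot.job_done(): hands the job in, once; it reports no verdict.
Trained networks look in a picture, given as the dict that the camera call returned (one of the last four; its "shot" number tells which), for a name from the list of things; names that differ only in an ending like _2 or _b are one class to them, and where a whole thing is asked for, a point or a joint stands for the part that bears it (a point fixed in the world has none). Each returns a list of dicts, best first, with "p" (0 to 1); they miss things now and then, are a little off and sometimes report something else, mostly with a low value. They report only what shows in the picture. A call takes as long as a camera call. They do not tell look-alikes from the thing itself.
- bot.regions_of(picture, thing): "region" (420x560 bool, what is visible of it) and "box" ([centre column, centre row, width, height] in pixels, round what is visible of it).
The state is a dict: "time": time; "q": joint angles; "qd": joint speeds; "joint_efforts": joint torques, N m; "ee_pos": TCP position; "tcp_rot": TCP orientation; "wrist_force": force on the tool from outside, world axes, zero at the start; "torque": the same for the moment, N m; "opening": finger opening in m.
Only numpy, scipy, OpenCV 4.12 (cv2) and the standard library are available. Lean on these libraries where they do the work, as an engineer would, in place of code of your own. Each camera call takes 0.05 s, during which the arm holds its last target.

## Working session

There is one attempt and no reset: what is moved stays moved. The work goes in short steps, Python scripts to look and compute and a tool call to move; the robot and the scene stay as the last step left them, time stands still between calls to the robot, and variables do not carry over. Pictures are saved under pics/ and viewed, and the job is handed in when it is done.

Besides the shell and the picture viewer there is one more tool, called after ">>>" as name(argument=value, ...) on one line, values as JSON. step_arm: Moves the arm, as the interface text tells. Its arguments: {"type":"object","properties":{"dr":{"type":"array"},"xyz":{"type":"array"},"gripper":{"type":"array"},"squeeze":{"type":"number"}},"required":["dr","xyz","gripper"]}

```bash
mkdir -p pics; ls; cat > h.py <<'E'
import numpy as np, cv2
from workcell import bot
from scipy.spatial.transform import Rotation as Ro
def shot(n,f=None):
    c=bot.camera(n)
    if f: cv2.imwrite('pics/'+f,cv2.cvtColor(c['image'],cv2.COLOR_RGB2BGR))
    return c
def proj(c,X):
    X=np.atleast_2d(X); p=X@np.array(c['R']).T+np.array(c['t']); s=p[:,:2]/p[:,2:]
    r2=(s**2).sum(1,keepdims=True); s=s*(1+c['k1']*r2); K=np.array(c['camera_matrix'])
    return np.c_[s[:,0]*K[0,0]+K[0,2], s[:,1]*K[1,1]+K[1,2]]
def ray(c,uv):
    K=np.array(c['camera_matrix']); d=np.array([(uv[0]-K[0,2])/K[0,0],(uv[1]-K[1,2])/K[1,1]]); s=d.copy()
    for _ in range(30): s=d/(1+c['k1']*(s@s))
    R=np.array(c['R']); o=-R.T@np.array(c['t']); v=R.T@np.array([s[0],s[1],1]); return o,v/np.linalg.norm(v)
def atz(c,uv,z):
    o,v=ray(c,uv); return o+v*(z-o[2])/v[2]
def tri(*a):
    A=np.zeros((3,3));b=np.zeros(3)
    for c,uv in a:
        o,v=ray(c,uv); P=np.eye(3)-np.outer(v,v); A+=P;b+=P@o
    x=np.linalg.solve(A,b); return x
E
python3 - <<'E'
from h import *
np.set_printoptions(precision=4,suppress=True)
print(bot.get_obs())
for n in ['scene','side','wrist']:
    c=shot(n,n+'0.png'); print(n,c['camera_matrix'][0],c['k1'],'pos',-np.array(c['R']).T@c['t'])
    for t in ['tester','stage_face','lever_knob','lift_arm','slide','rest','headset','bottle','parts_tray','screwdriver']:
        for r in bot.regions_of(c,t)[:2]: print(n,t,round(r['p'],2),np.round(r['box']))
E
```

```text
pics
{'time': 0.0, 'q': array([-73.5666,   5.0116,  10.0328,  95.1008,  -0.0007,  90.002 ]), 'qd': array([-0.0958, -0.0499, -0.0087,  0.0632,  0.0614,  0.0107]), 'joint_efforts': array([  0.0005, -52.0382,  46.4809,   0.016 ,   0.0002,   0.    ]), 'ee_pos': array([ 0.1555, -0.5272,  0.1961]), 'tcp_rot': array([-179.9204,    0.0007,   16.4314]), 'wrist_force': array([ 0.4474, -0.4086, -0.2681]), 'torque': array([-0.0196, -0.0196, -0.0264]), 'opening': 0.08483709896023203}
scene [455.9437   0.     276.428 ] -0.022227922353267735 pos [ 1.1191 -0.1576  1.0525]
scene tester 0.87 [333. 199.  88.  91.]
scene stage_face 0.57 [327. 168.  40.  24.]
scene lever_knob 0.56 [348. 177.  53.  48.]
scene lever_knob 0.53 [327. 168.  39.  26.]
scene lift_arm 0.75 [352. 176.  49.  44.]
scene slide 0.95 [218. 214.  24.  28.]
scene slide 0.77 [218. 175.  24.  18.]
scene rest 0.79 [221. 214.  34.  33.]
scene rest 0.23 [217. 214.  27.  28.]
scene headset 0.57 [316. 309.  88.  87.]
scene bottle 0.87 [422. 187.  27.  34.]
scene bottle 0.39 [411. 157.  35.  42.]
scene parts_tray 0.93 [115. 309.  61.  78.]
scene screwdriver 0.82 [406. 163.  30.  37.]
scene screwdriver 0.41 [330. 198.  85.  86.]
side [382.1678   0.     271.9336] -0.023422349073763664 pos [0.4354 0.7901 0.8172]
side tester 0.7 [283. 278. 107.  80.]
side tester 0.24 [241. 351.  21.  39.]
side stage_face 0.95 [299. 268.  44.  42.]
side lever_knob 0.71 [274. 253.  72.  37.]
side lift_arm 0.64 [273. 254.  67.  33.]
side lift_arm 0.4 [285. 277. 110.  77.]
side slide 0.72 [295. 182.  16.  18.]
side slide 0.7 [346. 216.  30.  22.]
side rest 0.62 [299. 210.  37.  21.]
side headset 0.67 [184. 236.  64.  49.]
side bottle 0.86 [241. 352.  22.  37.]
side parts_tray 0.98 [254. 152.  38.  23.]
side screwdriver 0.88 [298. 383.  50.  74.]
wrist [351.7769   0.     276.2972] -0.004215719099111684 pos [ 0.2277 -0.5068  0.3751]
```

```bash
python3 - <<'E'
import cv2
a=cv2.imread('pics/scene0.png');b=cv2.imread('pics/side0.png')
cv2.imwrite('pics/a1.png',cv2.resize(a[130:340,160:440],(800,600),interpolation=cv2.INTER_CUBIC))
cv2.imwrite('pics/b1.png',cv2.resize(b[160:370,180:460],(800,600),interpolation=cv2.INTER_CUBIC))
E
```

```text
(no output)
```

View pics/scene0.png

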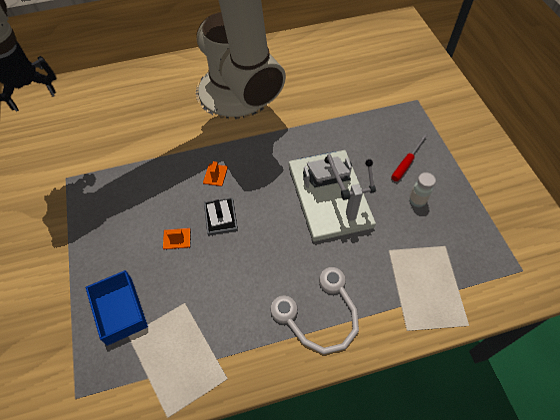

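View pics/side0.png

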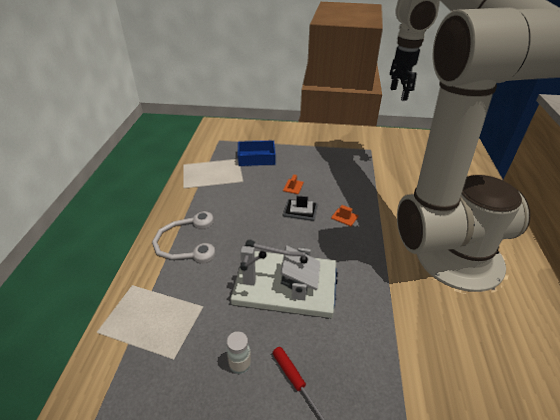

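```bash
ls pics
```

```text
a1.png
b1.png
scene0.png
side0.png
wrist0.png
```

View pics/a1.png

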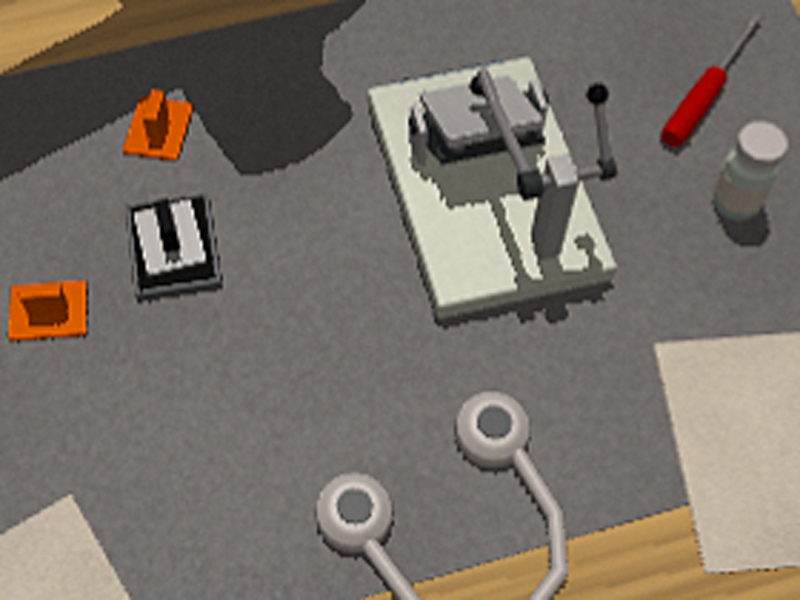

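View pics/b1.png

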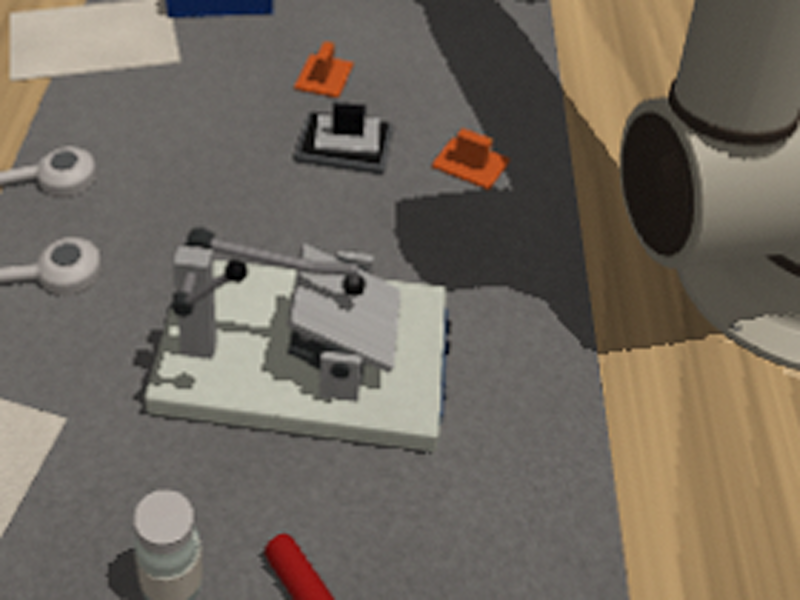

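Both pictures show the tester with its lever side towards +y and the post away from the robot. The black-ribbed silver slide is on the rest at scene (220,215), with two orange look-alikes beside it. I'll fit the poses by corner points next.

```bash
cat > fit.py <<'E'
from h import *
from scipy.optimize import least_squares
np.set_printoptions(precision=4,suppress=True)
S=shot('scene');D=shot('side')
f=280/800
A=lambda u,v:(160+u*f-.3,130+v*f-.3)
B=lambda u,v:(180+u*f-.3,160+v*f-.3)
for uv in [(368,92),(530,58),(614,268),(440,308)]: print('base S',atz(S,A(*uv),.03))
for uv in [(445,285),(437,438),(148,405)]: print('base D',atz(D,B(*uv),.03))
print('knob',tri((S,A(597,93)),(D,B(236,270))),'pivot',tri((S,A(606,168)),(D,B(182,302))))
for n,a,b in [('lowR',(420,100),None)]: pass
for uv in [(420,100),(522,75),(545,125),(440,152)]: print('stageS',A(*uv))
# slide
for uv in [(133,207),(205,197),(214,262),(144,273)]: print('slide S top plate',atz(S,A(*uv),.021))
for uv in [(315,113),(382,120),(380,153),(312,145)]: print('slide D',atz(D,B(*uv),.021))
for uv in [(128,203),(211,194),(219,286),(138,297)]: print('rest S',atz(S,A(*uv),.015))
for t in ['slide','rest','tester','stage_face']: 
  for r in bot.regions_of(D,t): print(t,r['p'],r['box'])
E
python3 fit.py
```

```text
base S [0.3607 0.0769 0.03  ]
base S [0.365  0.2454 0.03  ]
base S [0.6153 0.2335 0.03  ]
base S [0.6106 0.0696 0.03  ]
base D [0.3536 0.0797 0.03  ]
base D [0.3602 0.2507 0.03  ]
base D [0.6066 0.2478 0.03  ]
knob [0.5306 0.2245 0.1858] pivot [0.5759 0.2224 0.1393]
stageS (306.7, 164.7)
stageS (342.4, 155.95)
stageS (350.45, 173.45)
stageS (313.7, 182.89999999999998)
slide S top plate [ 0.4228 -0.1729  0.021 ]
slide S top plate [ 0.4308 -0.105   0.021 ]
slide S top plate [ 0.5029 -0.1127  0.021 ]
slide S top plate [ 0.4964 -0.177   0.021 ]
slide D [ 0.5001 -0.1725  0.021 ]
slide D [ 0.4234 -0.1692  0.021 ]
slide D [ 0.4232 -0.1125  0.021 ]
slide D [ 0.4984 -0.1168  0.021 ]
rest S [ 0.413  -0.1767  0.015 ]
rest S [ 0.4251 -0.0984  0.015 ]
rest S [ 0.5254 -0.1138  0.015 ]
rest S [ 0.5161 -0.1873  0.015 ]
slide 0.9 [299.6, 204.3, 23.8, 19.7]
slide 0.81 [345.5, 215.8, 26.4, 21.2]
slide 0.64 [293.2, 183.4, 16.1, 24.3]
slide 0.64 [298.6, 209.6, 35.5, 24.9]
rest 0.57 [299.4, 210.7, 34.7, 20.3]
tester 0.75 [283.3, 278.2, 102.6, 77.3]
stage_face 0.66 [299.4, 270.4, 45.9, 42.7]
```

```bash
python3 - <<'E'
import cv2
a=cv2.imread('pics/scene0.png');b=cv2.imread('pics/side0.png')
cv2.imwrite('pics/a2.png',cv2.resize(a[190:240,195:255],(720,600),interpolation=cv2.INTER_CUBIC))
cv2.imwrite('pics/b2.png',cv2.resize(b[235:315,225:345],(800,533),interpolation=cv2.INTER_CUBIC))
cv2.imwrite('pics/a3.png',cv2.resize(a[145:205,285:385],(800,480),interpolation=cv2.INTER_CUBIC))
E
```

```text
(no output)
```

View pics/a2.png

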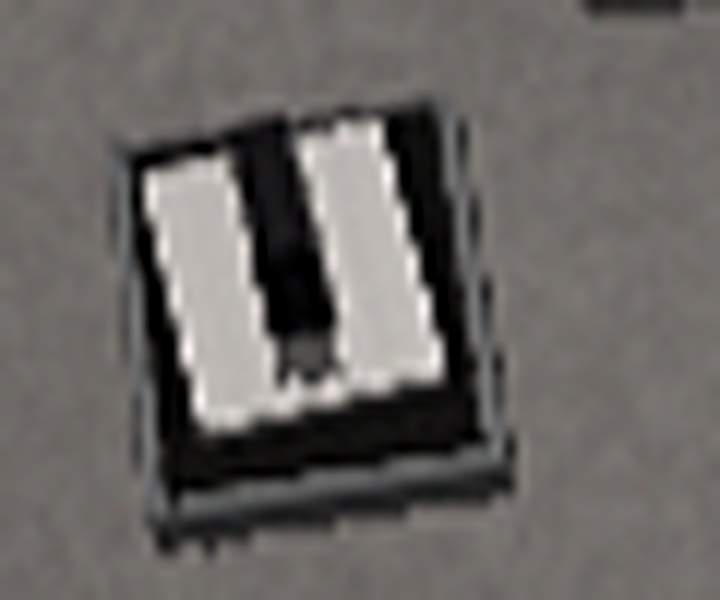

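View pics/b2.png

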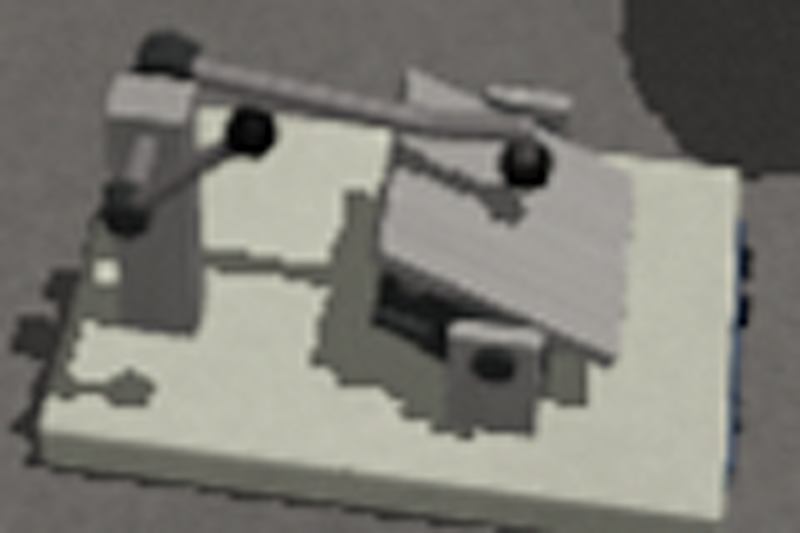

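View pics/a3.png

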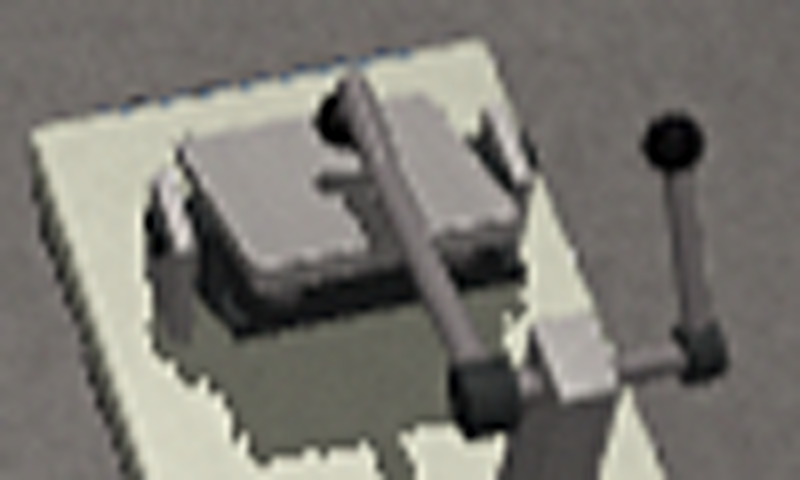

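```bash
cat > fit2.py <<'E'
from h import *
from scipy.optimize import least_squares
np.set_printoptions(precision=4,suppress=True)
S=shot('scene');D=shot('side')
f=.35
a1=lambda u,v:(160+(u+.5)*f-.5,130+(v+.5)*f-.5)
b1=lambda u,v:(180+(u+.5)*f-.5,160+(v+.5)*f-.5)
a2=lambda u,v:(195+(u+.5)/12-.5,190+(v+.5)/12-.5)
a3=lambda u,v:(285+(u+.5)/8-.5,145+(v+.5)/8-.5)
b2=lambda u,v:(225+(u+.5)*.15-.5,235+(v+.5)*.15-.5)
def Rz(y): return Ro.from_euler('z',y).as_matrix()
def stagepts(t):
    Rs=Ro.from_euler('y',-t).as_matrix()
    return {k:np.array([0,0,.085])+Rs@np.array([k[0]*.05,k[1]*.045,0]) for k in [(-1,-1),(-1,1),(1,1),(1,-1)]}
obs=[]
for k,S_,D_ in [((-.088,-.085,.03),a3(35,135),b2(742,170)),((-.088,.085,.03),a3(485,40),b2(722,520)),((.168,.085,.03),a1(614,268),b2(40,432)),((.168,-.085,.03),a1(440,308),None)]:
    obs.append((S,k,S_)); 
    if D_: obs.append((D,k,D_))
st=[(S,(-1,-1),a3(182,140)),(S,(-1,1),a3(425,95)),(S,(1,1),a3(522,212)),(S,(1,-1),a3(255,270)),
    (D,(-1,-1),b2(632,170)),(D,(-1,1),b2(612,354)),(D,(1,1),b2(382,250)),(D,(1,-1),b2(405,70))]
kn=[(S,a3(674,142)),(D,b2(250,130))]
pv=[(S,a3(700,350)),(D,b2(128,208))]
def res(p,full=False):
    x,y,yaw,t,l=p[:5]; R=Rz(yaw); T=lambda q:R@np.asarray(q)+[x,y,0]
    r=[]
    o={id(S):p[5:7],id(D):p[7:9]}
    for c,k,uv in obs: r.append(proj(c,T(k))[0]+o[id(c)]-uv)
    sp=stagepts(t)
    for c,k,uv in st: r.append(proj(c,T(sp[k]))[0]+o[id(c)]-uv)
    an=l-.85
    for c,uv in kn: r.append(proj(c,T(np.array([.13+.065*np.sin(an),.068,.14+.065*np.cos(an)])))[0]+o[id(c)]-uv)
    for c,uv in pv: r.append(proj(c,T(np.array([.13,.068,.14])))[0]+o[id(c)]-uv)
    r=np.array(r)
    return r if full else np.r_[r.ravel(),np.array(p[5:])*.7]
s=least_squares(res,[.44,.16,0,.4,.1,0,0,0,0],loss='soft_l1')
print('tester x y',s.x[:2],'yaw,tilt deg',np.degrees(s.x[2:4]),'lift',s.x[4],'offs',s.x[5:]); print(res(s.x,True))
try: print('sig',np.sqrt(np.diag(np.linalg.inv(s.jac.T@s.jac)))[:5])
except Exception as e: print(e)
sl=[(S,(-.035,-.028,.021),a2(143,170)),(S,(-.035,.028,.021),a2(380,122)),(S,(.035,.028,.021),a2(443,378)),(S,(.035,-.028,.021),a2(205,432)),
 (D,(-.035,.028,.021),b1(380,153)),(D,(.035,.028,.021),b1(312,145)),(D,(.035,-.028,.021),b1(315,113)),(D,(-.035,-.028,.021),b1(382,120)),
 (S,(.018,-.007,.057),a2(272,330)),(S,(.018,.007,.057),a2(332,330)),(D,(.018,.007,.057),b1(334,107)),(D,(-.018,.007,.057),b1(364,109))]
o=s.x
def r2(p,full=False):
    R=Rz(p[2]); of={id(S):o[5:7],id(D):o[7:9]}
    r=np.array([proj(c,R@np.array(k)+[p[0],p[1],0])[0]+of[id(c)]-uv for c,k,uv in sl])
    return r if full else r.ravel()
s2=least_squares(r2,[.46,-.14,0],loss='soft_l1'); print('slide',s2.x[:2],np.degrees(s2.x[2])); print(r2(s2.x,True))
E
python3 fit2.py
```

```text
tester x y [0.4432 0.1591] yaw,tilt deg [-1.907  26.9674] lift 0.09250214306520801 offs [ 0.3132  0.7643 -0.1551  0.6384]
[[-0.8962 -0.9907]
 [-0.1746 -0.665 ]
 [ 0.0196 -0.7154]
 [ 0.5004 -0.1763]
 [ 1.9239 -0.1091]
 [-1.3991 -0.7273]
 [-0.3165  0.1369]
 [-1.0269  0.3469]
 [ 0.0231 -0.4523]
 [ 0.3258  0.2162]
 [ 0.1061 -0.0005]
 [ 0.3448  0.5603]
 [ 0.9796  0.6949]
 [-0.634  -0.1994]
 [ 0.8142 -0.343 ]
 [ 0.0894  0.347 ]
 [-0.1036  0.2753]
 [ 0.1018  0.5383]
 [-0.4428  0.231 ]]
sig [0.003  0.0031 0.007  0.0253 0.0399]
slide [ 0.4622 -0.1466] -0.54198082449671
[[-0.1161  0.5582]
 [ 0.4729 -0.1442]
 [ 0.6796 -0.0305]
 [-0.4112  0.4377]
 [-1.3949 -0.6693]
 [ 0.241   0.231 ]
 [ 0.8974  0.2597]
 [-1.1331 -0.4188]
 [-1.1061 -5.4652]
 [-0.7739 -6.7119]
 [-1.1076  0.9918]
 [-0.1353  1.2352]]
```

```bash
cat >> h.py <<'E'
def plan(pos,R):
    """R: target 3x3"""
    o=bot.get_obs(); R0=Ro.from_euler('xyz',o['tcp_rot'],degrees=True).as_matrix()
    print('t',round(o['time'],2),'now',np.round(o['ee_pos'],4),np.round(o['tcp_rot'],2),'F',np.round(o['wrist_force'],2),'M',np.round(o['torque'],3),'op',round(o['opening'],4))
    print('xyz',np.round(R0.T@(np.array(pos)-o['ee_pos'])/.04,3),'dr',np.round(Ro.from_matrix(R0.T@R).as_rotvec(),4))
def tool(yaw,tilt=0):
    """tool down, yaw deg, leaning so that tool z = (sin t,0,-cos t) in yawed frame"""
    return Ro.from_euler('z',yaw,degrees=True).as_matrix()@Ro.from_euler('y',-tilt,degrees=True).as_matrix()@Ro.from_euler('x',180,degrees=True).as_matrix()
E
python3 - <<'E'
from h import *
print(tool(0,27))
plan([.40,-.147,.27],tool(-1))
S=shot('scene'); f=.35
a1=lambda u,v:(160+(u+.5)*f-.5,130+(v+.5)*f-.5)
print('bottle',atz(S,a1(742,228),0),'sdriver',atz(S,a1(680,130),.01))
E
```

```text
[[ 8.91006524e-01 -5.55978012e-17  4.53990500e-01]
 [ 0.00000000e+00 -1.00000000e+00 -1.22464680e-16]
 [ 4.53990500e-01  1.09116829e-16 -8.91006524e-01]]
t 2.05 now [ 0.1556 -0.5275  0.1968] [-180.     -0.     16.43] F [ 0.21  0.32 -0.92] M [ 0.005 -0.009  0.016] op 0.0854
xyz [ 8.552 -7.396 -1.83 ] dr [-1.000e-04  0.000e+00  3.043e-01]
bottle [0.5934703  0.37816399 0.        ] sdriver [0.47715488 0.36340021 0.01      ]
```

>>> step_arm(dr=[[0, 0, 0.15], [0, 0, 0.3], [0, 0, 0.3], [0, 0, 0.3], [0, 0, 0.3], [0, 0, 0.3], [0, 0, 0.3], [0, 0, 0.3]], xyz=[[1, -0.9, -0.9], [2.2, -1.8, -1.8], [3.2, -2.7, -1.83], [4.2, -3.6, -1.83], [5.2, -4.5, -1.83], [6.2, -5.4, -1.83], [7.3, -6.3, -1.83], [8.0, -6.9, -1.83]], gripper=[0, 0, 0, 0, 0, 0, 0, 0])

```text
time: 2.9
ee_pos: [0.3632, -0.2041, 0.2702]
tcp_rot: [180.0, -0.1, -0.8]
wrist_force: [0.4, -1.1, 0.2]
opening: 0.0
```

```bash
python3 - <<'E'
from h import *
np.set_printoptions(precision=4,suppress=True)
plan([.40,-.147,.27],tool(-1))
c=shot('wrist','w1.png'); np.save('w1.npy',c,allow_pickle=True)
print(-c['R'].T@c['t'],c['R'],proj(c,[[.4622,-.1466,.021]]))
for r in bot.regions_of(c,'slide'): print(r['p'],r['box'])
E
```

```text
t 2.9 now [ 0.3632 -0.2041  0.2702] [179.97  -0.05  -0.78] F [ 0.42 -1.09  0.16] M [-0.067 -0.035 -0.003] op 0.0
xyz [ 0.902 -1.439  0.004] dr [ 0.0005 -0.0009  0.0039]
[ 0.4382 -0.2057  0.4486] [[-0.0117 -0.9999  0.0013]
 [-0.9551  0.0115  0.2961]
 [-0.2961  0.0023 -0.9552]] [[223.8515  79.4952]]
0.88 [220.9, 193.6, 58.2, 63.2]
0.74 [225.8, 80.5, 53.3, 68.8]
0.66 [335.0, 47.1, 71.8, 63.7]
```

View pics/w1.png

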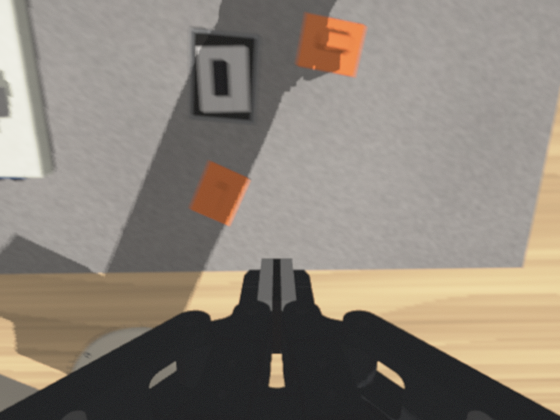

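Wrist view: the slide lies at (225,80), as predicted to within 2 px. The orange look-alikes are at (220,193) and (333,45). Next I'll look over the tester.

>>> step_arm(dr=[[0, 0, 0], [0, 0, 0], [0, 0, 0], [0, 0, 0], [0, 0, 0], [0, 0, 0], [0, 0, 0], [0, 0, 0]], xyz=[[0.2, -1.1, -0.3], [0.4, -2.2, -0.6], [0.6, -3.4, -0.7], [0.8, -4.6, -0.7], [1.0, -5.8, -0.7], [1.2, -7.0, -0.7], [1.4, -8.2, -0.7], [1.4, -9.0, -0.7]], gripper=[0, 0, 0, 0, 0, 0, 0, 0])

```text
time: 3.8
ee_pos: [0.4236, 0.0295, 0.2976]
tcp_rot: [-177.9, 0.1, 2.5]
wrist_force: [0.2, 0.5, -0.4]
opening: 0.0002
```

```bash
python3 - <<'E'
from h import *
np.set_printoptions(precision=4,suppress=True)
plan([.42,.16,.3],tool(-1))
c=shot('wrist','w2.png'); np.save('w2.npy',c,allow_pickle=True)
im=c['image'].copy()
cv2.imwrite('pics/w2b.png',cv2.resize(im[0:300,80:480,::-1],(800,600),interpolation=cv2.INTER_CUBIC))
E
```

```text
t 3.8 now [0.4236 0.0295 0.2976] [-177.93    0.09    2.48] F [ 0.22  0.49 -0.41] M [-0.002 -0.007  0.036] op 0.0002
xyz [ 0.05  -3.264  0.059] dr [-0.0361  0.0026  0.0606]
```

View pics/w2b.png

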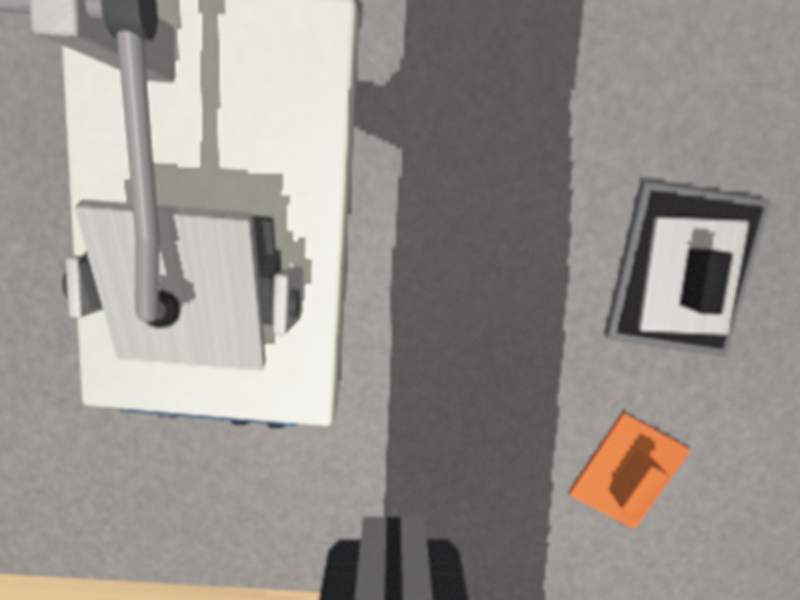

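Wrist view: the stage corners are at about (78,202), (251,213), (264,368) and (118,358) in this crop. The foot is at (165,308), over the middle of the stage. The slide plate corners are at (655,217) to (729,334). I'll refine the fit with these.

```bash
cat > fit3.py <<'E'
exec(open('fit2.py').read().split("s=least_squares(res")[0].replace("S=shot('scene');D=shot('side')","S=shot('scene');D=shot('side');W=np.load('w2.npy',allow_pickle=True).item()"))
w=lambda u,v:(80+(u+.5)/2-.5,(v+.5)/2-.5)
obs=[(c,k,uv) for c,k,uv in obs if not (k[0]>.1)]
for k,uv in [((-.088,.085,.03),w(82,404)),((-.088,-.085,.03),w(331,425))]: obs.append((W,k,uv))
for k,uv in [((1,1),w(78,202)),((1,-1),w(251,213)),((-1,-1),w(264,368)),((-1,1),w(118,358))]: st.append((W,k,uv))
_r=res
def res(p,full=False):
    x,y,yaw,t,l=p[:5]; R=Rz(yaw); T=lambda q:R@np.asarray(q)+[x,y,0]
    o={id(S):p[5:7],id(D):p[7:9],id(W):p[9:11]}; r=[]
    for c,k,uv in obs: r.append(proj(c,T(k))[0]+o[id(c)]-uv)
    sp=stagepts(t)
    for c,k,uv in st: r.append(proj(c,T(sp[k]))[0]+o[id(c)]-uv)
    an=l-.85
    for c,uv in kn: r.append(proj(c,T(np.array([.13+.065*np.sin(an),.068,.14+.065*np.cos(an)])))[0]+o[id(c)]-uv)
    for c,uv in pv: r.append(proj(c,T(np.array([.13,.068,.14])))[0]+o[id(c)]-uv)
    r=np.array(r)
    return r if full else np.r_[r.ravel(),np.array(p[5:])*.7]
s=least_squares(res,[.44,.16,0,.4,.1]+[0]*6,loss='soft_l1')
print('tester x y',s.x[:2],'yaw,tilt deg',np.degrees(s.x[2:4]),'lift',s.x[4],'offs',s.x[5:])
R=res(s.x,True)
for (c,k,uv),r in zip(obs+st,R): print({id(S):'S',id(D):'D',id(W):'W'}[id(c)],k,r)
print(R[-4:]); print('sig',np.sqrt(np.diag(np.linalg.inv(s.jac.T@s.jac)))[:5])
o=s.x; of={id(S):o[5:7],id(D):o[7:9],id(W):o[9:11]}
h=.021
sl=[(S,(-.035,-.028,h),a2(143,170)),(S,(-.035,.028,h),a2(380,122)),(S,(.035,.028,h),a2(443,378)),(S,(.035,-.028,h),a2(205,432)),
 (D,(-.035,.028,h),b1(380,153)),(D,(.035,.028,h),b1(312,145)),(D,(.035,-.028,h),b1(315,113)),(D,(-.035,-.028,h),b1(382,120)),
 (W,(.035,.028,h),w(655,217)),(W,(.035,-.028,h),w(748,221)),(W,(-.035,-.028,h),w(729,334)),(W,(-.035,.028,h),w(641,330))]
def r2(p,full=False,of=of):
    R=Rz(p[2]); 
    r=np.array([proj(c,R@np.array(k)+[p[0],p[1],0])[0]+of[id(c)]-uv for c,k,uv in sl])
    return r if full else r.ravel()
s2=least_squares(r2,[.46,-.14,0],loss='soft_l1'); print('slide',s2.x[:2],np.degrees(s2.x[2])); print(r2(s2.x,True))
for p in [(.035,.028),(.035,-.028),(-.035,-.028),(-.035,.028)]: pass
for uv in [(655,217),(748,221),(729,334),(641,330)]: print(atz(W,np.array(w(*uv))-o[9:11],.021))
E
python3 fit3.py
```

```text
tester x y [0.4443 0.1571] yaw,tilt deg [-1.8471 25.6608] lift 0.08487295935488859 offs [ 0.9377  0.3037  0.0314  1.154   0.1625 -0.0632]
S (-0.088, -0.085, 0.03) [-0.8507 -0.9709]
D (-0.088, -0.085, 0.03) [-0.4277 -0.7549]
S (-0.088, 0.085, 0.03) [ 0.094  -0.7579]
D (-0.088, 0.085, 0.03) [ 0.2658 -0.4349]
W (-0.088, 0.085, 0.03) [-0.3312 -0.2402]
W (-0.088, -0.085, 0.03) [ 1.2629 -0.0604]
S (-1, -1) [-1.0129 -0.0022]
S (-1, 1) [ 0.0689 -0.836 ]
S (1, 1) [0.4096 0.632 ]
S (1, -1) [0.1889 0.454 ]
D (-1, -1) [0.3373 0.2154]
D (-1, 1) [0.9994 0.2664]
D (1, 1) [-1.0186 -0.0958]
D (1, -1) [ 0.4212 -0.1523]
W (1, 1) [-1.1822 -0.2317]
W (1, -1) [0.0397 1.3528]
W (-1, -1) [0.472  0.3905]
W (-1, 1) [-0.2601 -0.7849]
[[ 0.068   0.3644]
 [-0.095   0.2459]
 [ 0.1836  0.5906]
 [-0.5554  0.1011]]
sig [0.0015 0.0016 0.0056 0.0179 0.0392]
slide [ 0.4613 -0.1485] 0.5753123112151384
[[-0.4254  0.2282]
 [ 0.0853 -0.7994]
 [ 0.7656 -0.8231]
 [-0.2361 -0.0114]
 [-0.7308 -0.6417]
 [ 0.8963  0.5458]
 [ 1.2034  0.5624]
 [-0.8224 -0.3843]
 [ 0.6946  0.0014]
 [ 0.1744 -0.2504]
 [-0.4031 -0.1968]
 [-0.2485 -0.0017]]
[ 0.496  -0.1193  0.021 ]
[ 0.4963 -0.176   0.021 ]
[ 0.4264 -0.1774  0.021 ]
[ 0.4261 -0.1211  0.021 ]
```

```bash
python3 - <<'E'
from h import *
plan([.485,.227,.25],tool(-2)); plan([.485,.227,.175],tool(-2))
E
```

```text
t 3.95 now [0.4232 0.029  0.2977] [-1.7794e+02  9.0000e-02  2.4200e+00] F [-0.75  0.36 -0.19] M [-0.032  0.012 -0.035] op 0.0002
xyz [ 1.755 -4.835  1.365] dr [-0.0358  0.003   0.0772]
t 3.95 now [0.4232 0.029  0.2977] [-1.7794e+02  9.0000e-02  2.4200e+00] F [-0.75  0.36 -0.19] M [-0.032  0.012 -0.035] op 0.0002
xyz [ 1.758 -4.768  3.239] dr [-0.0358  0.003   0.0772]
```

>>> step_arm(dr=[[0, 0, 0.04], [-0.036, 0.003, 0.077], [-0.036, 0.003, 0.077], [-0.036, 0.003, 0.077], [-0.036, 0.003, 0.077], [-0.036, 0.003, 0.077], [-0.036, 0.003, 0.077], [-0.036, 0.003, 0.077]], xyz=[[0.3, -0.9, 0], [0.6, -1.8, 0.3], [0.9, -2.7, 0.6], [1.2, -3.6, 0.9], [1.5, -4.3, 1.2], [1.75, -4.8, 1.36], [1.75, -4.8, 1.36], [1.75, -4.8, 1.36]], gripper=[0, 0, 0, 0, 0, 0, 0, 0])

```text
time: 4.75
ee_pos: [0.4794, 0.0291, 0.2595]
tcp_rot: [-177.8, 0.1, 2.1]
wrist_force: [-0.9, -0.4, 0.2]
opening: 0.0003
```

```bash
python3 - <<'E'
from h import *
plan([.485,.227,.175],tool(-2))
E
```

```text
t 4.75 now [0.4794 0.0291 0.2595] [-1.7781e+02  7.0000e-02  2.0700e+00] F [-0.87 -0.36  0.18] M [-0.057 -0.002 -0.008] op 0.0003
xyz [ 0.32  -4.856  2.298] dr [-0.0381  0.0025  0.071 ]
```

```bash
python3 - <<'E'
from h import *
np.set_printoptions(precision=3,suppress=True)
o=bot.get_obs(); print(o['q'],o['qd'],o['joint_efforts'])
c=shot('scene','s2.png');c=shot('side','d2.png')
E
```

```text
[  2.012  -2.619   9.402 102.09    2.188 179.944] [ 0.521  3.808  0.564 -3.473  0.104  0.079] [ -0.113 -42.662  45.092   0.08    0.118   0.   ]
```

View pics/s2.png

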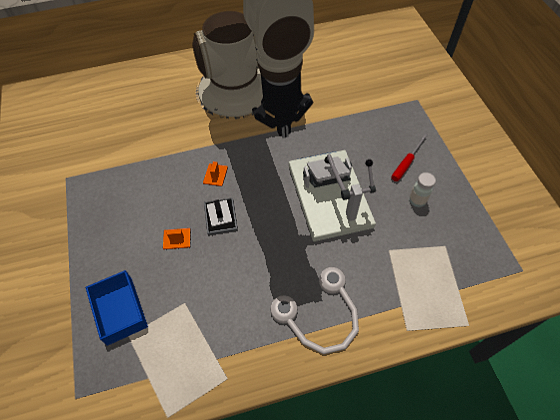

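View pics/d2.png

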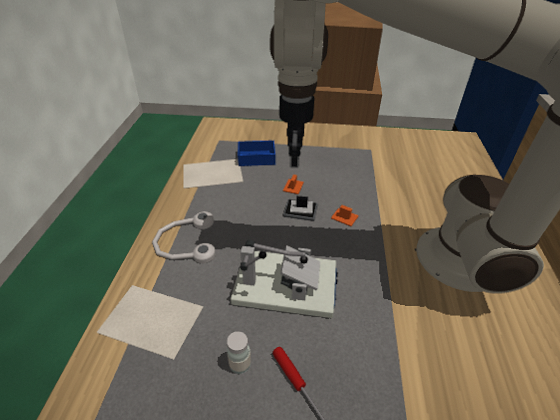

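Joint 6 is at its 180° limit, so I'll use the equivalent half-turn grasp with the tool yaw near 180°.

>>> step_arm(dr=[[-0.01, 0, -0.14], [-0.02, 0, -0.28], [-0.03, 0, -0.42], [-0.03, 0, -0.56], [-0.03, 0, -0.7], [-0.03, 0, -0.84], [-0.03, 0, -0.98], [-0.03, 0, -1.12]], xyz=[[0, -0.4, -0.4], [0, -0.9, -0.8], [0, -1.4, -1], [-0.2, -1.9, -1], [-0.3, -2.4, -1], [-0.5, -3, -1], [-0.6, -3.5, -1], [-0.6, -4, -1]], gripper=[0, 0, 0, 0, 0, 0, 0, 0])

```text
time: 5.65
ee_pos: [0.4488, 0.1872, 0.3069]
tcp_rot: [179.6, -1.1, 66.6]
wrist_force: [0.6, 0.2, 0.3]
opening: -0.0001
```

```bash
python3 - <<'E'
from h import *
print(bot.get_obs()['q']); plan([.46,.227,.28],tool(178))
E
```

```text
[ 22.33249765  -0.91741777  16.59654724 106.39299959   0.47392773
 135.76542614]
t 5.65 now [0.4488 0.1872 0.3069] [179.56  -1.13  66.58] F [0.65 0.22 0.33] M [-0.02   0.055 -0.036] op -0.0001
xyz [ 1.011 -0.143  0.692] dr [ 0.0244 -0.0056 -1.9447]
```

>>> step_arm(dr=[[0, 0, -0.14], [0, 0, -0.28], [0, 0, -0.42], [0, 0, -0.56], [0, 0, -0.7], [0, 0, -0.84], [0, 0, -0.98], [0, 0, -1.12]], xyz=[[0.2, 0, 0], [0.4, 0, 0], [0.6, 0, 0], [0.8, -0.1, 0.2], [1, -0.14, 0.4], [1, -0.14, 0.6], [1, -0.14, 0.7], [1, -0.14, 0.7]], gripper=[0, 0, 0, 0, 0, 0, 0, 0])

```text
time: 6.45
ee_pos: [0.4605, 0.2256, 0.2785]
tcp_rot: [178.9, -0.1, 130.7]
wrist_force: [-0.9, 0.2, -0.0]
opening: -0.0002
```

```bash
python3 - <<'E'
from h import *
print(bot.get_obs()['q']); plan([.48,.227,.25],tool(178))
E
```

```text
[ 25.85001785   1.39152007  15.59184544 103.14806629   0.40384508
  75.11694983]
t 6.45 now [0.4605 0.2256 0.2785] [ 1.7888e+02 -1.2000e-01  1.3074e+02] F [-0.87  0.21 -0.04] M [-0.066 -0.007  0.001] op -0.0002
xyz [-0.293  0.378  0.72 ] dr [ 0.0193  0.0061 -0.8249]
```

>>> step_arm(dr=[[0, 0, -0.14], [0.01, 0, -0.28], [0.02, 0, -0.42], [0.02, 0.005, -0.56], [0.02, 0.005, -0.7], [0.02, 0.006, -0.825], [0.02, 0.006, -0.825], [0.02, 0.006, -0.825]], xyz=[[-0.1, 0.1, 0], [-0.2, 0.2, 0.2], [-0.3, 0.38, 0.4], [-0.3, 0.38, 0.6], [-0.3, 0.38, 0.72], [-0.3, 0.38, 0.72], [-0.3, 0.38, 0.72], [-0.3, 0.38, 0.72]], gripper=[0, 0, 0, 0, 0, 0, 0, 0])

```text
time: 7.25
ee_pos: [0.4806, 0.2267, 0.2507]
tcp_rot: [-180.0, 0.0, 177.4]
wrist_force: [-0.2, 0.1, 0.4]
opening: -0.0
```

```bash
python3 - <<'E'
from h import *
plan([.485,.227,.175],tool(178))
S=shot('wrist','w3.png')
E
```

```text
t 7.25 now [0.4806 0.2267 0.2507] [-1.7999e+02  4.0000e-02  1.7745e+02] F [-0.24  0.14  0.41] M [ 0.018 -0.014  0.034] op -0.0
xyz [-0.109  0.012  1.893] dr [-0.0001  0.0007 -0.0096]
```

View pics/w3.png

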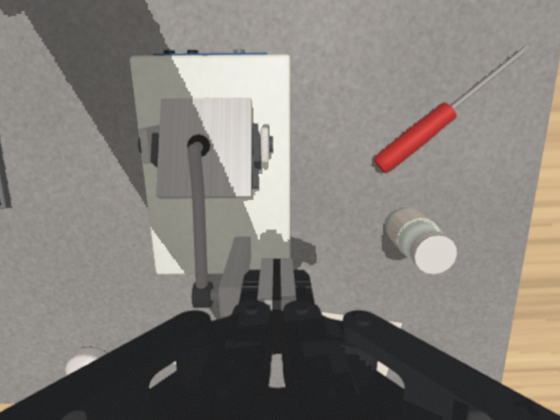

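The wrist view now shows the stage, arm and hub, with the fingers on the lever's side. Going down on the -x side of the ball.

>>> step_arm(dr=[[0, 0, 0], [0, 0, 0], [0, 0, -0.01], [0, 0, -0.01], [0, 0, -0.01], [0, 0, -0.01], [0, 0, -0.01], [0, 0, -0.01]], xyz=[[0, 0, 0.5], [0, 0, 1], [0, 0, 1.5], [0, 0, 1.9], [-0.1, 0, 1.9], [-0.3, 0, 1.9], [-0.5, 0, 1.9], [-0.5, 0, 1.9]], gripper=[0, 0, 0, 0, 0, 0, 0, 0])

```text
time: 8.1
ee_pos: [0.502, 0.2259, 0.175]
tcp_rot: [180.0, 0.1, 178.2]
wrist_force: [-1.1, -0.1, 0.5]
opening: -0.0002
```

```bash
python3 - <<'E'
from h import *
plan([.586,.227,.175],tool(178))
S=shot('side','d3.png')
b=S['image'][:,:,::-1]
cv2.imwrite('pics/d3b.png',cv2.resize(b[160:370,180:460],(800,600),interpolation=cv2.INTER_CUBIC))
E
```

```text
t 8.1 now [0.502  0.2259 0.175 ] [1.7999e+02 8.0000e-02 1.7817e+02] F [-1.09 -0.09  0.46] M [ 0.048  0.063 -0.005] op -0.0002
xyz [-2.097e+00  9.400e-02  2.000e-03] dr [0.0001 0.0013 0.003 ]
```

View pics/d3b.png

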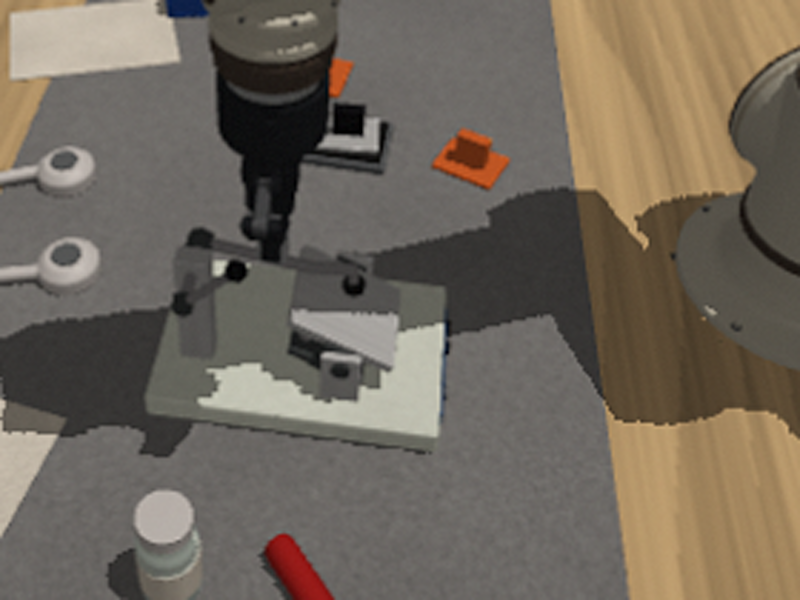

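```bash
python3 - <<'E'
from h import *
D=shot('side'); o=bot.get_obs()
p=proj(D,[o['ee_pos'],[.5318,.2222,.187]]); print((p-[180,160])/.35)
b=D['image'][:,:,::-1]
cv2.imwrite('pics/d3c.png',cv2.resize(b[215:295,225:325],(800,640-40),interpolation=cv2.INTER_CUBIC))
E
```

```text
[[272.47697108 283.63888776]
 [233.73656234 265.89339063]]
```

View pics/d3c.png

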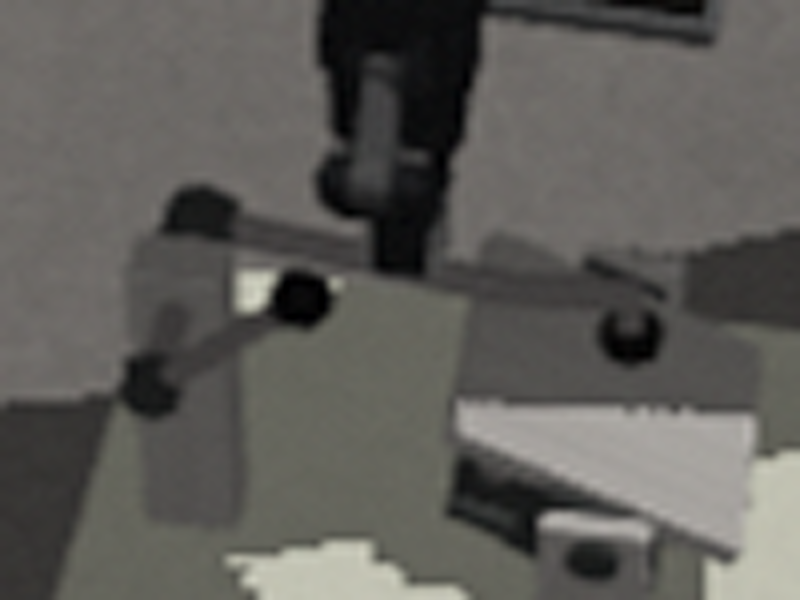

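>>> step_arm(dr=[[0, 0, 0], [0, 0, 0], [0, 0, 0], [0, 0, 0], [0, 0, 0], [0, 0, 0], [0, 0, 0], [0, 0, 0]], xyz=[[0.15, 0, 0.37], [0.15, 0, 0.37], [-0.2, 0.02, 0.37], [-0.5, 0.03, 0.37], [-0.8, 0.05, 0.37], [-1.1, 0.07, 0.37], [-1.4, 0.08, 0.37], [-1.7, 0.09, 0.37]], gripper=[0, 0, 0, 0, 0, 0, 0, 0])

```text
time: 9.0
ee_pos: [0.5725, 0.2261, 0.1767]
tcp_rot: [179.8, 1.3, 178.1]
wrist_force: [-6.2, -20.2, 83.7]
opening: 0.0001
```

```bash
python3 - <<'E'
from h import *
plan([.586,.227,.16],tool(178))
D=shot('side')
b=D['image'][:,:,::-1]
cv2.imwrite('pics/d4.png',cv2.resize(b[195:285,205:325],(800,600),interpolation=cv2.INTER_CUBIC))
E
```

```text
t 9.0 now [0.5725 0.2261 0.1767] [179.78   1.28 178.15] F [ -6.22 -20.17  83.74] M [-4.579  0.651 -0.177] op 0.0001
xyz [-0.326  0.032  0.426] dr [0.0038 0.0223 0.0026]
```

View pics/d4.png

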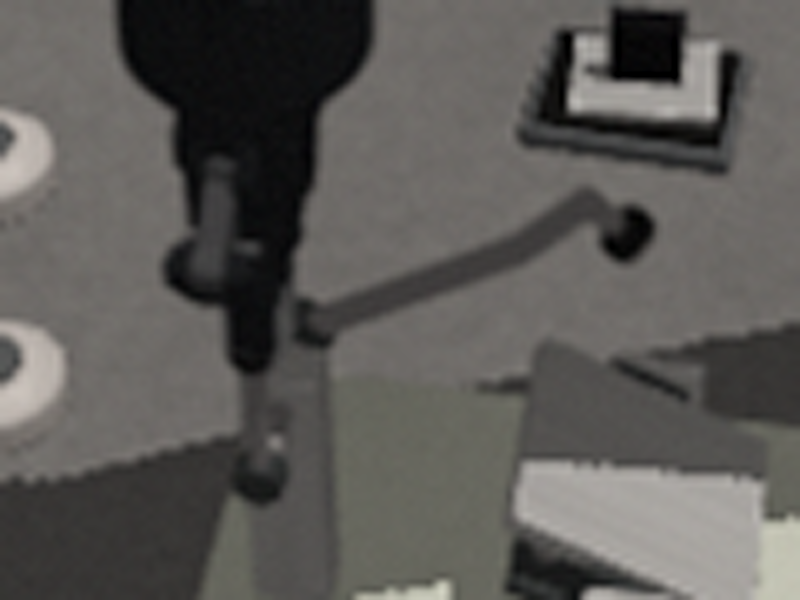

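Force 84 N upward: the fingers are jammed on top of the knob. Backing off upward and looking.

>>> step_arm(dr=[[0, 0, 0], [0, 0, 0], [0, 0, 0], [0, 0, 0], [0, 0, 0], [0, 0, 0], [0, 0, 0], [0, 0, 0]], xyz=[[0, 0, -0.4], [0, 0, -0.8], [0, 0, -1.2], [0, 0, -1.6], [0, 0, -1.6], [0, 0, -1.6], [0.6, 0, -1.6], [0.6, 0, -1.6]], gripper=[0, 0, 0, 0, 0, 0, 0, 0])

```text
time: 9.85
ee_pos: [0.543, 0.228, 0.2228]
tcp_rot: [-180.0, -0.1, 178.3]
wrist_force: [-0.3, 0.1, 0.5]
opening: -0.0001
```

```bash
python3 - <<'E'
from h import *
plan([.586,.227,.16],tool(178))
D=shot('side')
b=D['image'][:,:,::-1]
cv2.imwrite('pics/d5.png',cv2.resize(b[195:285,205:325],(800,600),interpolation=cv2.INTER_CUBIC))
D=shot('scene')
b=D['image'][:,:,::-1]
cv2.imwrite('pics/s5.png',cv2.resize(b[130:220,285:405],(800,600),interpolation=cv2.INTER_CUBIC))
E
```

```text
t 9.85 now [0.543  0.228  0.2228] [-1.7995e+02 -9.0000e-02  1.7826e+02] F [-0.32  0.06  0.47] M [-0.018  0.002 -0.03 ] op -0.0001
xyz [-1.077  0.008  1.568] dr [-0.0009 -0.0016  0.0045]
```

View pics/d5.png

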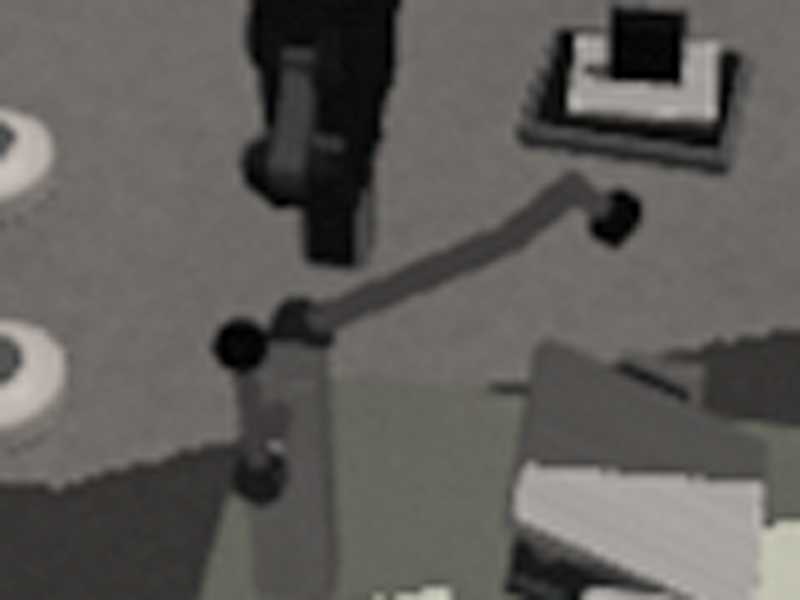

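View pics/s5.png

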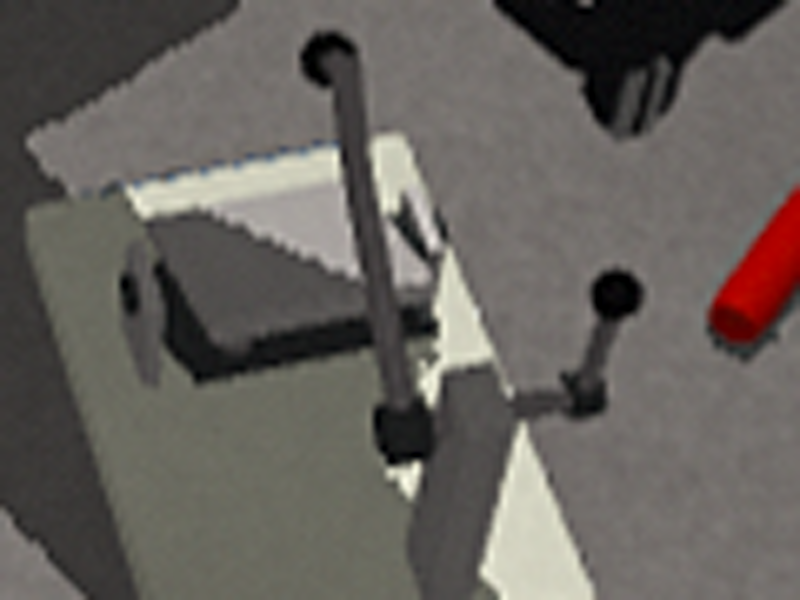

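```bash
python3 - <<'E'
from h import *
np.set_printoptions(precision=4,suppress=True)
S=shot('scene');D=shot('side');o=bot.get_obs()
f=.15
a=lambda u,v:(285+(u+.5)*f-.5-.5,130+(v+.5)*f-.5-.2)
b=lambda u,v:(205+(u+.5)*f-.5,195+(v+.5)*f-.5-.6)
print('knob',tri((S,a(617,295)),(D,b(240,345))))
print('hub',tri((S,a(585,392)),(D,b(260,478))))
print('tip',tri((S,a(632,132)),(D,b(335,262))),'tcp',o['ee_pos'])
E
```

```text
knob [0.5788 0.2218 0.2039]
hub [0.5752 0.2229 0.1392]
tip [0.546  0.2301 0.2529] tcp [0.545  0.2281 0.223 ]
```

The shut fingertips are visibly about 25–30 mm behind the stated TCP, measured two ways and confirmed by the contact on the ball. I'll work about 30 mm lower.

```bash
python3 - <<'E'
from h import *
plan([.532,.225,.22],tool(178));plan([.532,.225,.15],tool(178))
E
```

```text
t 10.05 now [0.545  0.2281 0.223 ] [-1.7997e+02 -1.0000e-02  1.7823e+02] F [-0.38  0.04 -0.36] M [ 0.005  0.013 -0.008] op -0.0001
xyz [ 0.322 -0.087  0.074] dr [-0.0006 -0.0002  0.004 ]
t 10.05 now [0.545  0.2281 0.223 ] [-1.7997e+02 -1.0000e-02  1.7823e+02] F [-0.38  0.04 -0.36] M [ 0.005  0.013 -0.008] op -0.0001
xyz [ 0.322 -0.086  1.824] dr [-0.0006 -0.0002  0.004 ]
```

>>> step_arm(dr=[[0, 0, 0], [0, 0, 0], [0, 0, 0], [0, 0, 0], [0, 0, 0], [0, 0, 0], [0, 0, 0], [0, 0, 0]], xyz=[[0.2, -0.09, 0], [0.35, -0.09, 0], [0.35, -0.09, 0.4], [0.35, -0.09, 0.8], [0.35, -0.09, 1.2], [0.35, -0.09, 1.6], [0.35, -0.09, 1.8], [0.35, -0.09, 1.8]], gripper=[0, 0, 0, 0, 0, 0, 0, 0])

```text
time: 10.85
ee_pos: [0.5299, 0.2247, 0.1506]
tcp_rot: [-179.9, -0.1, 178.2]
wrist_force: [-0.0, 0.5, -0.0]
opening: -0.0001
```

```bash
python3 - <<'E'
from h import *
plan([.58,.225,.15],tool(178))
D=shot('side')
b=D['image'][:,:,::-1]
cv2.imwrite('pics/d6.png',cv2.resize(b[195:285,205:325],(800,600),interpolation=cv2.INTER_CUBIC))
E
```

```text
t 10.85 now [0.5299 0.2247 0.1506] [-1.7994e+02 -8.0000e-02  1.7823e+02] F [-0.01  0.51 -0.03] M [-0.013  0.001 -0.021] op -0.0001
xyz [-1.252  0.047  0.013] dr [-0.001  -0.0014  0.004 ]
```

View pics/d6.png

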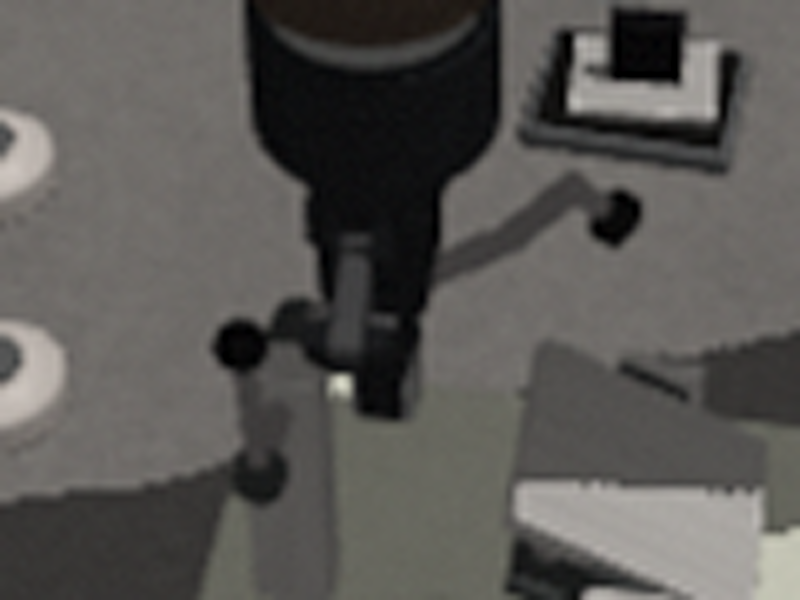

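>>> step_arm(dr=[[0, 0, 0], [0, 0, 0], [0, 0, 0], [0, 0, 0], [0, 0, 0], [0, 0, 0], [0, 0, 0], [0, 0, 0]], xyz=[[-0.2, 0.01, 0], [-0.4, 0.02, 0], [-0.6, 0.03, 0], [-0.8, 0.03, 0], [-1, 0.04, 0], [-1.15, 0.05, 0], [-1.25, 0.05, 0], [-1.25, 0.05, 0]], gripper=[0, 0, 0, 0, 0, 0, 0, 0])

```text
time: 11.7
ee_pos: [0.5809, 0.2254, 0.1508]
tcp_rot: [-180.0, -0.0, 178.2]
wrist_force: [-1.8, -1.1, -0.5]
opening: -0.0002
```

```bash
python3 - <<'E'
from h import *
plan([.588,.225,.15],tool(178))
D=shot('side')
b=D['image'][:,:,::-1]
cv2.imwrite('pics/d7.png',cv2.resize(b[180:285,195:335],(800,600),interpolation=cv2.INTER_CUBIC))
E
```

```text
t 11.7 now [0.5809 0.2254 0.1508] [-1.7997e+02 -4.0000e-02  1.7822e+02] F [-1.79 -1.09 -0.46] M [-0.055  0.305 -0.021] op -0.0002
xyz [-0.178 -0.003  0.021] dr [-0.0006 -0.0007  0.0039]
```

View pics/d7.png

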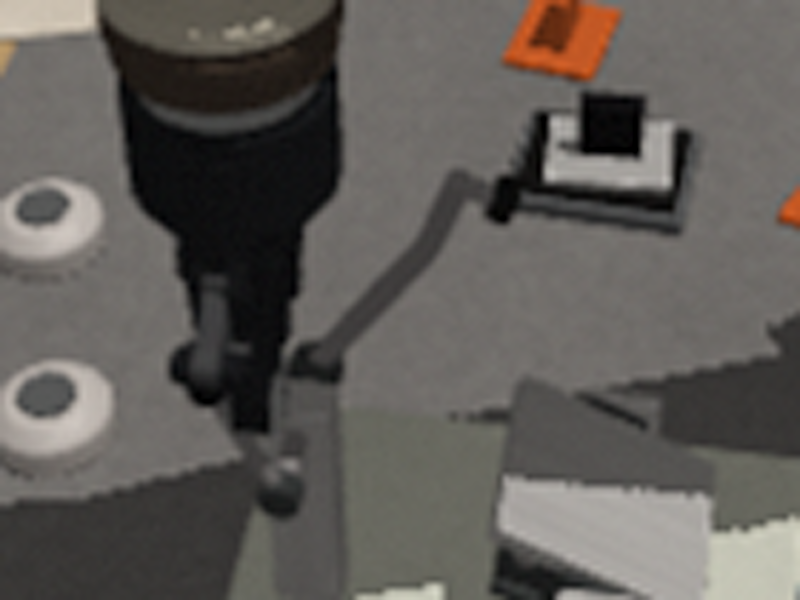

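>>> step_arm(dr=[[0, 0, 0], [0, 0, 0], [0, 0, 0], [0, 0, 0], [0, 0, 0], [0, 0, 0], [0, 0, 0], [0, 0, 0]], xyz=[[-0.08, 0, 0], [-0.16, 0, 0], [-0.24, 0, 0], [-0.28, 0, 0], [-0.28, 0, 0], [-0.28, 0, 0], [0.2, 0, 0], [0.5, 0, 0]], gripper=[0, 0, 0, 0, 0, 0, 0, 0])

```text
time: 12.55
ee_pos: [0.5608, 0.2262, 0.152]
tcp_rot: [180.0, 0.1, 178.2]
wrist_force: [0.8, 1.5, -0.4]
opening: -0.0
```

```bash
python3 - <<'E'
from h import *
plan([.5,.225,.28],tool(178))
D=shot('side')
b=D['image'][:,:,::-1]
cv2.imwrite('pics/d8.png',cv2.resize(b[180:285,195:335],(800,600),interpolation=cv2.INTER_CUBIC))
E
```

```text
t 12.55 now [0.5608 0.2262 0.152 ] [1.7999e+02 1.1000e-01 1.7823e+02] F [ 0.75  1.54 -0.38] M [0.003 0.    0.034] op -0.0
xyz [ 1.511 -0.076 -3.202] dr [0.0002 0.002  0.0039]
```

View pics/d8.png

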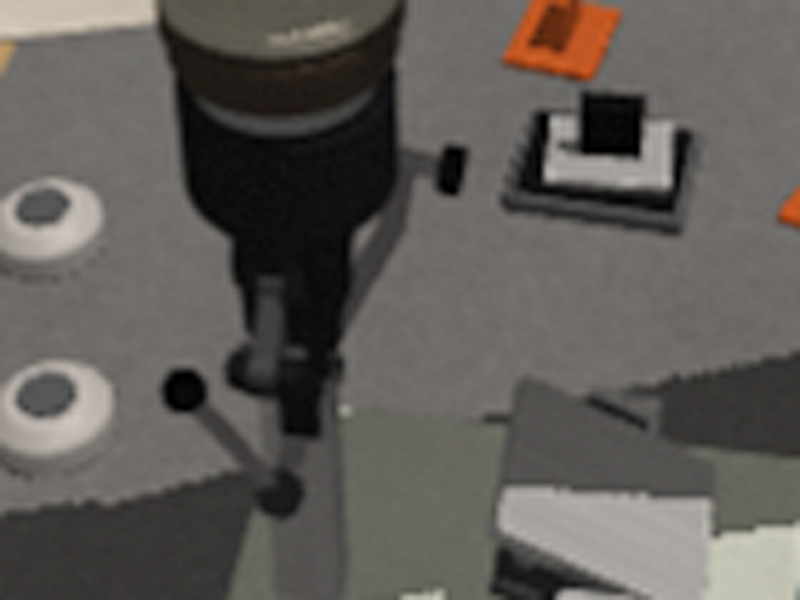

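```bash
python3 - <<'E'
from h import *
D=shot('side')
g=lambda u,v:(195+(u+.5)*.175-.5,180+(v+.5)*.175-.5-.6)
P=[]
for uv in [(184,390),(279,493)]:
    o,v=ray(D,g(*uv)); X=o+v*((.221-o[1])/v[1]); P.append(X); print(X)
d=P[0]-P[1]; print('lift',.85+np.arctan2(d[0],d[2]),np.hypot(d[0],d[2]))
E
```

```text
[0.61062394 0.221      0.1942799 ]
[0.57601101 0.221      0.13826772]
lift 1.4035161295535836 0.06584389171181
```

Lever angle measured at 1.40 rad, and the foot is well up. Retreating, opening the gripper and going to the slide.

>>> step_arm(dr=[[0, 0, 0], [0, 0, 0], [0, 0, 0], [0, 0, 0], [0, 0, 0], [0, 0, -0.02], [0, 0, -0.04], [0, 0, -0.04]], xyz=[[0.2, 0, -0.6], [0.5, 0, -1.4], [1.2, 0, -2.3], [2.0, 0, -2.6], [2.4, -0.5, -2.6], [2.4, -1.6, -2.6], [2.4, -2.8, -2.6], [2.4, -4, -2.6]], gripper=[0, 0, 0, 0, 0, 0.5, 1, 1])

```text
time: 13.45
ee_pos: [0.4603, 0.0677, 0.2563]
tcp_rot: [-180.0, 0.2, -179.4]
wrist_force: [1.0, -0.2, -0.0]
opening: 0.0432
```

```bash
python3 - <<'E'
from h import *
plan([.455,-.149,.19],tool(180.5))
E
```

```text
t 13.45 now [0.4603 0.0677 0.2563] [-1.7998e+02  1.6000e-01 -1.7936e+02] F [ 1.04 -0.19 -0.04] M [ 0.022 -0.117 -0.013] op 0.0432
xyz [ 0.198 -5.415  1.659] dr [-0.0004  0.0029  0.0024]
```

>>> step_arm(dr=[[0, 0, 0], [0, 0, 0], [0, 0, 0], [0, 0, 0], [0, 0, 0], [0, 0, 0], [0, 0, 0], [0, 0, 0]], xyz=[[0.1, -1.1, 0.2], [0.1, -2.2, 0.5], [0.2, -3.3, 0.8], [0.2, -4.3, 1.2], [0.2, -5.1, 1.5], [0.2, -5.4, 1.6], [0.2, -5.4, 1.65], [0.2, -5.4, 1.65]], gripper=[0.5, 0.5, 0.5, 0.5, 0.5, 0.5, 0.5, 0.5])

```text
time: 14.25
ee_pos: [0.4541, -0.1467, 0.19]
tcp_rot: [-180.0, 0.0, -179.5]
wrist_force: [0.3, 1.9, 0.1]
opening: 0.0424
```

```bash
python3 - <<'E'
from h import *
plan([.4613,-.1485,.06],tool(180.5))
c=shot('wrist','w5.png'); np.save('w5.npy',c,allow_pickle=True)
for t in ['slide']: print([(r['p'],r['box']) for r in bot.regions_of(c,t)])
E
```

```text
t 14.25 now [ 0.4541 -0.1467  0.19  ] [-1.7998e+02  5.0000e-02 -1.7949e+02] F [0.35 1.86 0.14] M [ 0.029 -0.021  0.03 ] op 0.0424
xyz [-0.177 -0.047  3.251] dr [-0.0003  0.0008  0.0001]
[(0.71, [278.6, 184.3, 57.3, 70.4]), (0.63, [164.4, 214.6, 70.8, 61.4]), (0.55, [293.2, 45.4, 84.2, 90.8])]
```

View pics/w5.png

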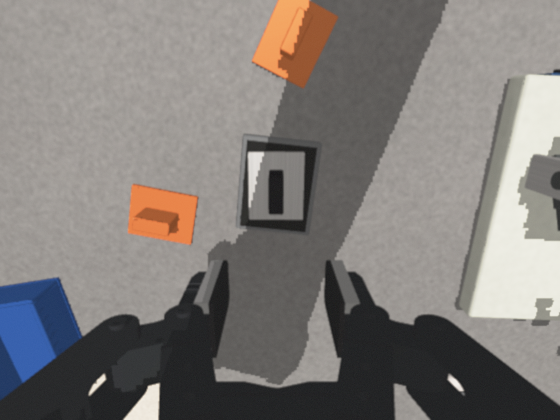

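```bash
python3 - <<'E'
from h import *
np.set_printoptions(precision=4,suppress=True)
c=np.load('w5.npy',allow_pickle=True).item()
P=np.array([atz(c,uv,.021) for uv in [(249,152),(304,152),(306,220),(247,220)]]);print(P,P.mean(0))
P=np.array([atz(c,uv,.057) for uv in [(270,171),(283,171),(284,214),(269,214)]]);print(P,P.mean(0))
print(proj(c,[[.4541,-.1467,.19],[.4541,-.1467,.22]]))
E
```

```text
[[ 0.4264 -0.1746  0.021 ]
 [ 0.4258 -0.1205  0.021 ]
 [ 0.4964 -0.116   0.021 ]
 [ 0.4971 -0.1776  0.021 ]] [ 0.4614 -0.1472  0.021 ]
[[ 0.4381 -0.1532  0.057 ]
 [ 0.438  -0.1416  0.057 ]
 [ 0.4784 -0.14    0.057 ]
 [ 0.4786 -0.154   0.057 ]] [ 0.4583 -0.1472  0.057 ]
[[277.3822 246.4029]
 [277.5039 271.8453]]
```

>>> step_arm(dr=[[0, 0, 0], [0, 0, 0], [0, 0, 0], [0, 0, 0], [0, 0, 0], [0, 0, 0], [0, 0, 0], [0, 0, 0]], xyz=[[-0.17, 0.02, 0.6], [-0.17, 0.02, 1.3], [-0.17, 0.02, 2], [-0.17, 0.02, 2.6], [-0.17, 0.02, 3.1], [-0.17, 0.02, 3.5], [-0.17, 0.02, 3.75], [-0.17, 0.02, 3.75]], gripper=[0.5, 0.5, 0.5, 0.5, 0.5, 0.5, 0.5, 0.5])

```text
time: 15.15
ee_pos: [0.4602, -0.1453, 0.039]
tcp_rot: [180.0, -0.1, -179.4]
wrist_force: [-0.2, -0.1, -0.1]
opening: 0.0424
```

```bash
python3 - <<'E'
from h import *
plan([.4613,-.1475,.025],tool(180.5))
c=shot('wrist')
d=shot('side')
cv2.imwrite('pics/w6.png',cv2.resize(c['image'][130:340,140:420,::-1],(800,600),interpolation=cv2.INTER_CUBIC))
cv2.imwrite('pics/d9.png',cv2.resize(d['image'][150:240,240:360,::-1],(800,600),interpolation=cv2.INTER_CUBIC))
p=proj(d,[[.4613,-.1475,.04],[.4613,-.1475,.057]]);print((p-[240,150])*6.667)
E
```

```text
t 15.15 now [ 0.4602 -0.1453  0.039 ] [ 1.800e+02 -5.000e-02 -1.794e+02] F [-0.2  -0.08 -0.09] M [0.005 0.016 0.003] op 0.0424
xyz [-0.026 -0.055  0.349] dr [ 0.0001 -0.0009  0.0017]
[[410.44020276 337.00575447]
 [412.10292796 309.34309197]]
```

View pics/w6.png

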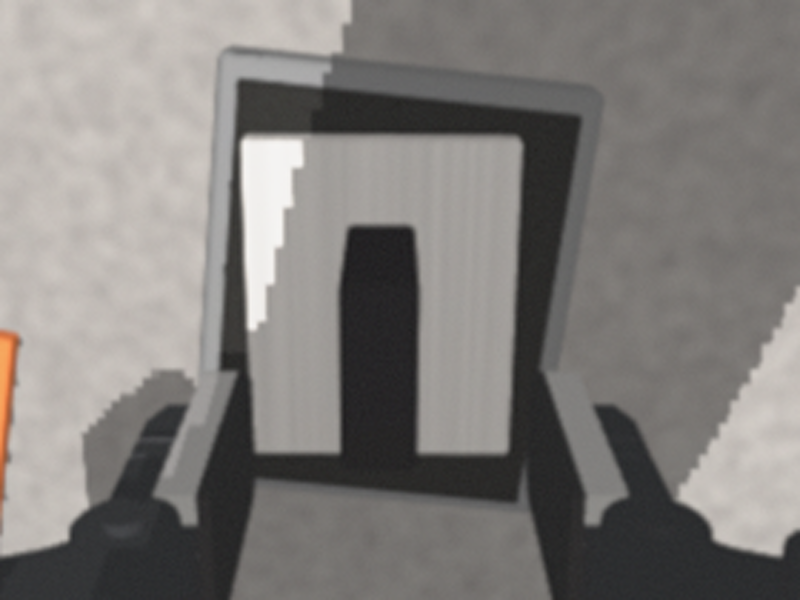

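View pics/d9.png

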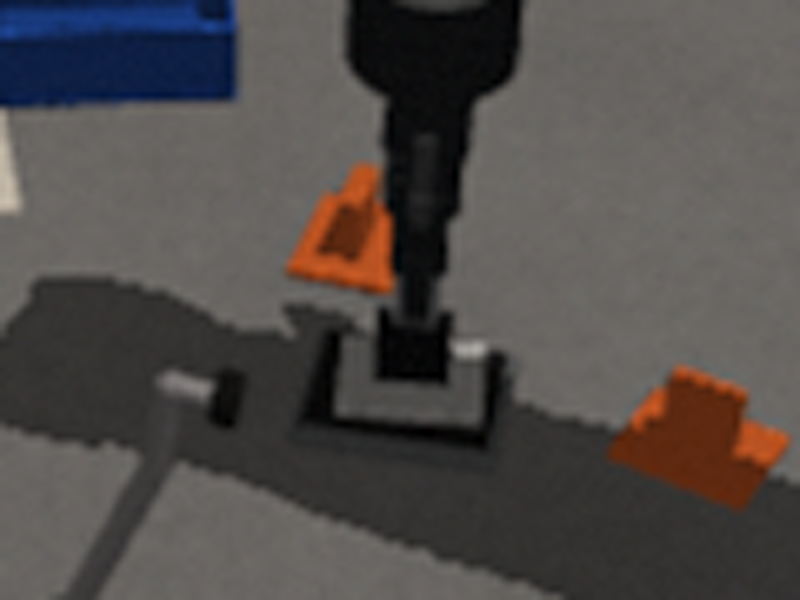

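Fingers straddle the rib, and the tips look to be at about rib-top height (z≈0.06) with TCP z=0.039, so the ~25 mm offset is confirmed. Going lower by small steps.

>>> step_arm(dr=[[0, 0, 0], [0, 0, 0], [0, 0, 0], [0, 0, 0], [0, 0, 0], [0, 0, 0], [0, 0, 0], [0, 0, 0]], xyz=[[-0.03, -0.05, 0.1], [-0.03, -0.05, 0.2], [-0.03, -0.05, 0.3], [-0.03, -0.05, 0.4], [-0.03, -0.05, 0.5], [-0.03, -0.05, 0.6], [-0.03, -0.05, 0.6], [-0.03, -0.05, 0.6]], gripper=[0.5, 0.5, 0.5, 0.5, 0.5, 0.5, 0.5, 0.5])

```text
time: 16.05
ee_pos: [0.4617, -0.1482, 0.0156]
tcp_rot: [-180.0, 0.0, -179.5]
wrist_force: [-0.1, 0.7, 0.1]
opening: 0.0429
```

```bash
python3 - <<'E'
from h import *
plan([.4613,-.1475,.005],tool(180.5))
c=shot('wrist')
d=shot('side')
cv2.imwrite('pics/w7.png',cv2.resize(c['image'][130:340,140:420,::-1],(800,600),interpolation=cv2.INTER_CUBIC))
cv2.imwrite('pics/d10.png',cv2.resize(d['image'][180:225,270:330,::-1],(800,600),interpolation=cv2.INTER_CUBIC))
E
```

```text
t 16.05 now [ 0.4617 -0.1482  0.0156] [-179.98    0.   -179.48] F [-0.11  0.73  0.11] M [-0.022  0.026  0.05 ] op 0.0429
xyz [0.009 0.017 0.264] dr [-0.0003  0.      0.0003]
```

View pics/w7.png

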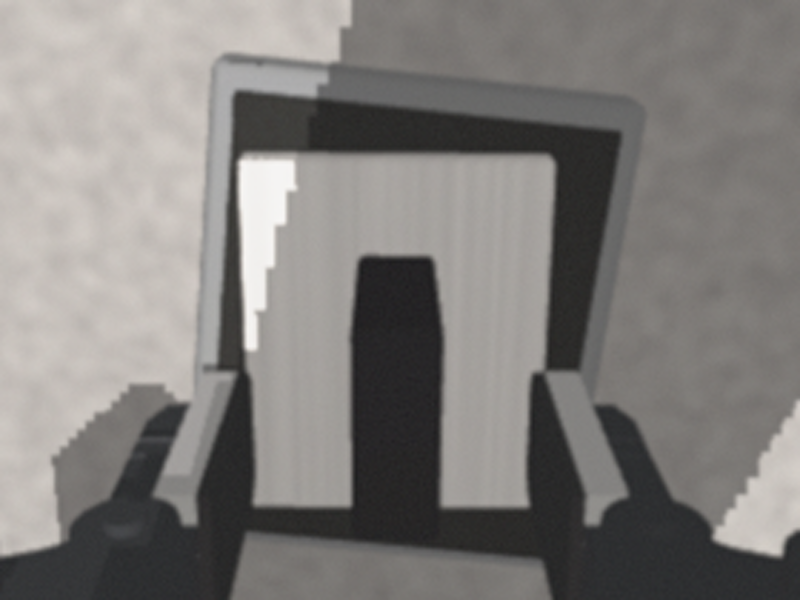

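View pics/d10.png

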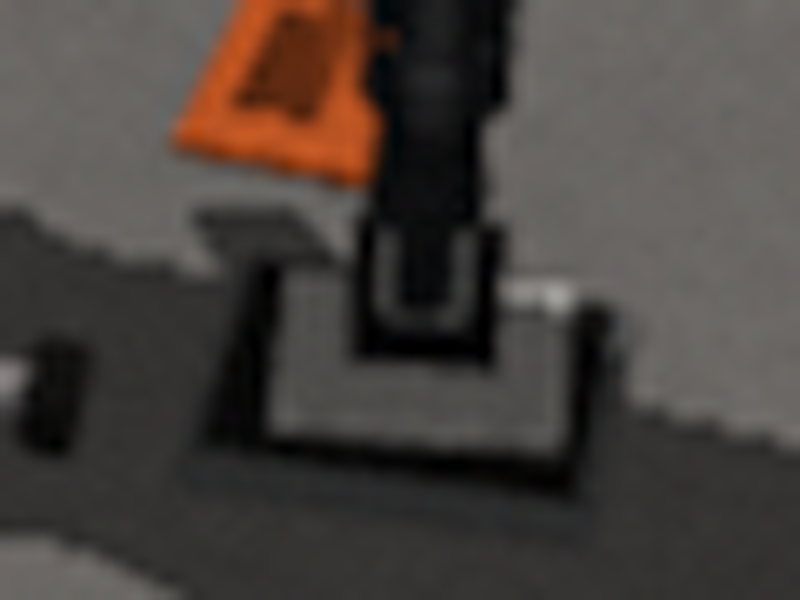

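```bash
python3 - <<'E'
from h import *
d=shot('side')
uv=(270+425.5*.075-.5,180+330.5*.075-.5-.6)
o,v=ray(d,uv)
for y in [-.127,-.118,-.112]: print(o+v*((y-o[1])/v[1]))
E
```

```text
[ 0.46061358 -0.127       0.04422137]
[ 0.46036588 -0.118       0.05180692]
[ 0.46020074 -0.112       0.05686396]
```

>>> step_arm(dr=[[0, 0, 0], [0, 0, 0], [0, 0, 0], [0, 0, 0], [0, 0, 0], [0, 0, 0], [0, 0, 0], [0, 0, 0]], xyz=[[0, 0.02, 0.1], [0, 0.02, 0.2], [0, 0.02, 0.3], [0, 0.02, 0.34], [0, 0.02, 0.34], [0, 0.02, 0.34], [0, 0.02, 0.34], [0, 0.02, 0.34]], gripper=[0.5, 0.5, 0.5, 0.5, 0.5, 0.3, 0.2, 0.2], squeeze=40)

```text
time: 17.0
ee_pos: [0.4618, -0.1474, 0.0022]
tcp_rot: [-180.0, 0.0, -179.5]
wrist_force: [0.1, 0.4, -0.3]
opening: 0.0171
```

>>> step_arm(dr=[[0, 0, 0], [0, 0, 0], [0, 0, 0], [0, 0, 0], [0, 0, 0], [0, 0, 0], [0, 0, 0], [0, 0, 0]], xyz=[[0, 0, 0], [0, 0, 0], [0, 0, 0], [0, 0, 0], [0, 0, 0], [0, 0, 0], [0, 0, 0], [0, 0, 0]], gripper=[0.1, 0, 0, 0, 0, 0, 0, 0], squeeze=40)

```text
time: 17.8
ee_pos: [0.462, -0.1475, 0.0023]
tcp_rot: [-180.0, 0.0, -179.5]
wrist_force: [-0.6, -0.0, 5.3]
opening: 0.0131
```

```bash
python3 - <<'E'
from h import *
plan([.4613,-.1475,.05],tool(180.5))
c=shot('wrist')
d=shot('side')
cv2.imwrite('pics/w8.png',cv2.resize(c['image'][130:340,140:420,::-1],(800,600),interpolation=cv2.INTER_CUBIC))
cv2.imwrite('pics/d11.png',cv2.resize(d['image'][180:225,270:330,::-1],(800,600),interpolation=cv2.INTER_CUBIC))
E
```

```text
t 17.8 now [ 0.462  -0.1475  0.0023] [-1.7997e+02  4.0000e-02 -1.7948e+02] F [-0.57 -0.03  5.32] M [ 0.015 -0.022 -0.025] op 0.0131
xyz [ 1.600e-02 -1.000e-03 -1.192e+00] dr [-0.0005  0.0007  0.0004]
```

View pics/w8.png

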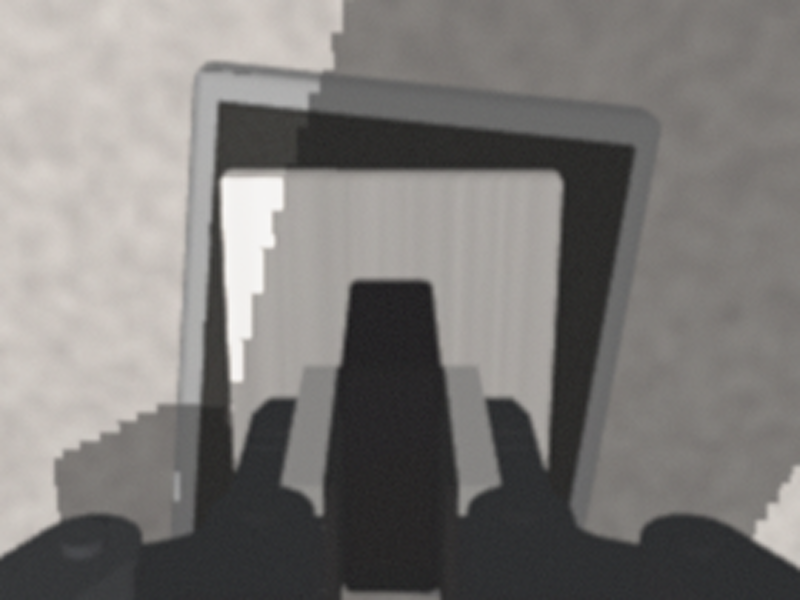

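View pics/d11.png

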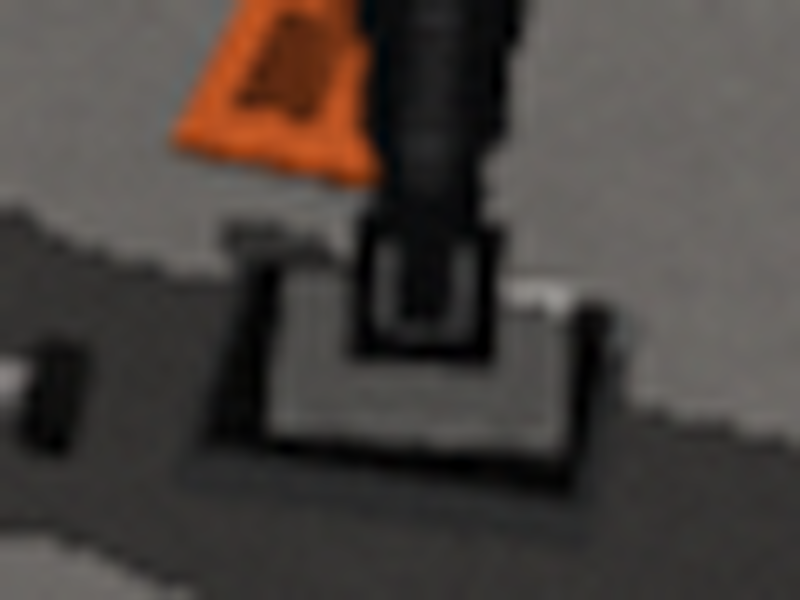

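Gripped (opening 13 mm on the 14 mm rib). Lifting.

>>> step_arm(dr=[[0, 0, 0], [0, 0, 0], [0, 0, 0], [0, 0, 0], [0, 0, 0], [0, 0, 0], [0, 0, 0], [0, 0, 0]], xyz=[[0, 0, -0.2], [0, 0, -0.5], [0, 0, -1], [0, 0, -1.6], [0, 0, -2.4], [0, 0, -3.2], [0, 0, -4], [0, 0, -4.3]], gripper=[0, 0, 0, 0, 0, 0, 0, 0], squeeze=60)

```text
time: 18.7
ee_pos: [0.4625, -0.1476, 0.1778]
tcp_rot: [-179.9, 0.2, -179.5]
wrist_force: [-0.5, 0.8, -0.8]
opening: 0.0128
```

```bash
python3 - <<'E'
from h import *
C=np.array([.4443,.1571,.085]);R=tool(178.15,-25.7); print(R[:,2])
P=C-R[:,2]*(.10-.0127); print(P); plan(P,R)
c=shot('wrist','w9.png')
E
```

```text
[ 0.43343305 -0.01399981 -0.90107702]
[0.40646129 0.15832218 0.16366402]
t 18.7 now [ 0.4625 -0.1476  0.1778] [-179.91    0.23 -179.48] F [-0.47  0.82 -0.8 ] M [-0.027 -0.027 -0.009] op 0.0128
xyz [1.332 7.661 0.335] dr [ 0.0077 -0.4444  0.041 ]
```

View pics/w9.png

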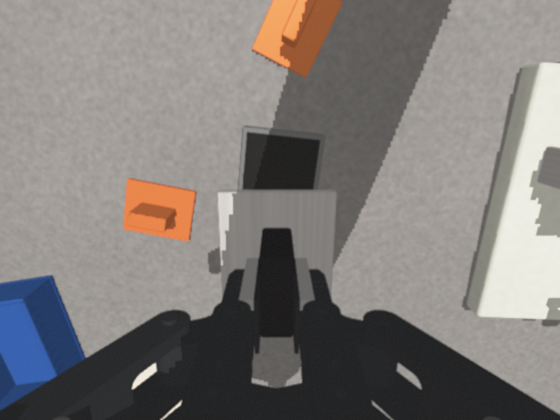

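Slide held, rest empty. Moving to a tilted hover over the stage.

>>> step_arm(dr=[[0, 0, 0], [0, -0.06, 0], [0, -0.12, 0.01], [0, -0.18, 0.02], [0, -0.24, 0.02], [0, -0.3, 0.03], [0.005, -0.36, 0.04], [0.008, -0.42, 0.04]], xyz=[[0.4, 0.8, -0.2], [0.8, 1.7, -0.4], [1.2, 2.7, -0.4], [1.4, 3.7, -0.4], [1.4, 4.7, -0.4], [1.4, 5.7, -0.4], [1.4, 6.6, -0.3], [1.35, 7.2, 0]], gripper=[0, 0, 0, 0, 0, 0, 0, 0])

```text
time: 19.55
ee_pos: [0.4048, 0.1422, 0.1738]
tcp_rot: [179.9, 24.3, 178.2]
wrist_force: [0.7, -0.5, -0.7]
opening: 0.0129
```

```bash
python3 - <<'E'
from h import *
C=np.array([.4443,.1571,.085]);R=tool(178.15,-25.7)
P=C-R[:,2]*(.10-.0127); plan(P,R)
E
```

```text
t 19.55 now [0.4048 0.1422 0.1738] [179.89  24.27 178.21] F [ 0.7  -0.46 -0.75] M [-0.008  0.387 -0.016] op 0.0129
xyz [0.077 0.403 0.245] dr [ 0.0023 -0.0249  0.0009]
```

>>> step_arm(dr=[[0.002, -0.025, 0], [0.002, -0.025, 0], [0.002, -0.025, 0], [0.002, -0.025, 0], [0.002, -0.025, 0], [0.002, -0.025, 0], [0.002, -0.025, 0], [0.002, -0.025, 0]], xyz=[[0.04, 0.2, 0.1], [0.08, 0.4, 0.24], [0.08, 0.4, 0.24], [0.08, 0.4, 0.24], [0.08, 0.4, 0.24], [0.08, 0.4, 0.24], [0.08, 0.4, 0.24], [0.08, 0.4, 0.24]], gripper=[0, 0, 0, 0, 0, 0, 0, 0])

```text
time: 20.35
ee_pos: [0.4067, 0.1558, 0.164]
tcp_rot: [-179.9, 25.5, 178.2]
wrist_force: [-0.2, -0.1, -0.6]
opening: 0.0127
```

```bash
python3 - <<'E'
from h import *
C=np.array([.4443,.1571,.085]);R=tool(178.15,-25.7)
P=C-R[:,2]*(.10-.0127); plan(P,R)
c=shot('wrist','w10.png');d=shot('side','d12.png');s=shot('scene','s12.png')
np.save('all12.npy',dict(w=c,d=d,s=s,o=bot.get_obs()),allow_pickle=True)
cv2.imwrite('pics/w10b.png',cv2.resize(c['image'][:300,80:480,::-1],(800,600),interpolation=cv2.INTER_CUBIC))
cv2.imwrite('pics/d12b.png',cv2.resize(d['image'][210:315,225:365,::-1],(800,600),interpolation=cv2.INTER_CUBIC))
cv2.imwrite('pics/s12b.png',cv2.resize(s['image'][130:220,285:405,::-1],(800,600),interpolation=cv2.INTER_CUBIC))
E
```

```text
t 20.35 now [0.4067 0.1558 0.164 ] [-179.9    25.51  178.16] F [-0.23 -0.08 -0.62] M [0.029 0.424 0.07 ] op 0.0127
xyz [0.011 0.062 0.003] dr [-0.0017 -0.0033  0.0001]
```

View pics/w10b.png

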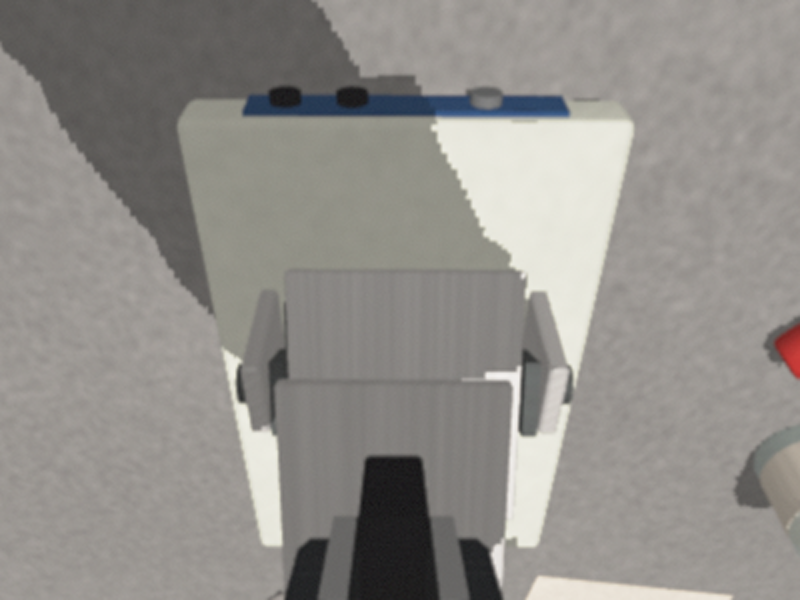

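View pics/d12b.png

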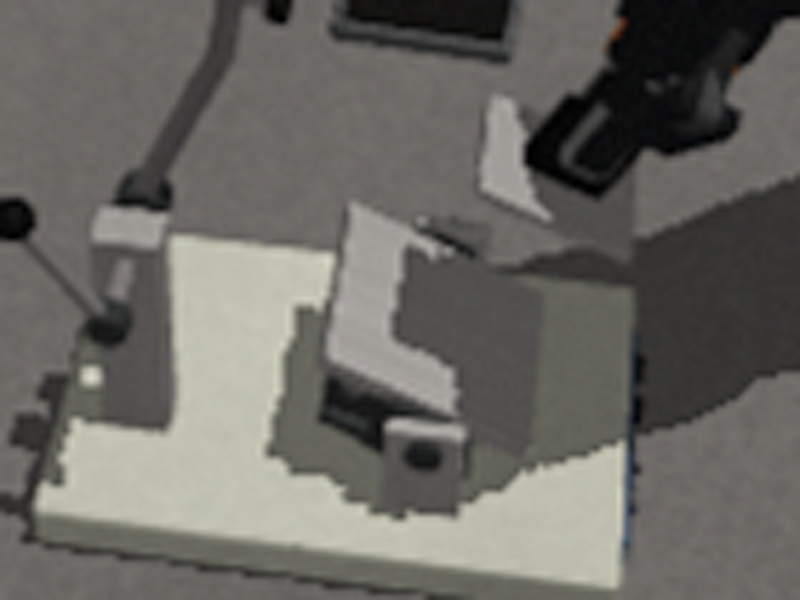

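View pics/s12b.png

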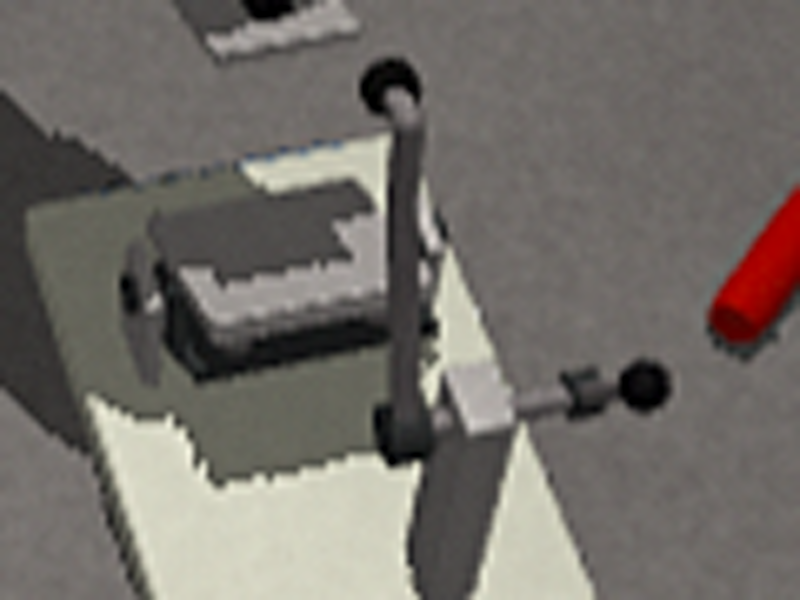

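The wrist view shows the slide's edge (row 381) parallel to the stage's low edge (row 269). The side view shows the plate edge from (325,365) to (533,455). Refitting the stage with these.

```bash
cat > fit4.py <<'E'
src=open('fit3.py').read().split("w=lambda")[0].replace("S=shot('scene');D=shot('side');W=np.load('w2.npy',allow_pickle=True).item()","Z=np.load('all12.npy',allow_pickle=True).item();S=Z['s'];D=Z['d'];W=Z['w'];W2=np.load('w2.npy',allow_pickle=True).item()")
src=src.replace("S=shot('scene');D=shot('side');W=np.load('w2.npy',allow_pickle=True).item()","Z=np.load('all12.npy',allow_pickle=True).item();S=Z['s'];D=Z['d'];W=Z['w'];W2=np.load('w2.npy',allow_pickle=True).item()")
exec("""exec(open('fit2.py').read().split("s=least_squares(res")[0].replace("S=shot('scene');D=shot('side')","Z=np.load('all12.npy',allow_pickle=True).item();S=Z['s'];D=Z['d'];W=Z['w'];W2=np.load('w2.npy',allow_pickle=True).item()"))""")
w=lambda u,v:(80+(u+.5)/2-.5,(v+.5)/2-.5)
d12=lambda u,v:(225+(u+.5)*.175-.5,210+(v+.5)*.175-.5)
obs=[(c,k,uv) for c,k,uv in obs if not (k[0]>.1)]
for k,uv in [((-.088,.085,.03),w(82,404)),((-.088,-.085,.03),w(331,425))]: obs.append((W2,k,uv))
for k,uv in [((-.088,-.085,.03),w(183,128)),((-.088,.085,.03),w(631,125)),((.168,-.085,.03),w(263,545)),((.168,.085,.03),w(538,545))]: obs.append((W,k,uv))
for k,uv in [((1,1),w(78,202)),((1,-1),w(251,213)),((-1,-1),w(264,368)),((-1,1),w(118,358))]: st.append((W2,k,uv))
for k,uv in [((-1,-1),w(287,269)),((-1,1),w(523,270))]: st.append((W,k,uv))
for k,uv in [((1,1),d12(326,365)),((-1,1),d12(533,455)),((1,-1),d12(350,203)),((-1,-1),d12(545,292))]: st.append((D,k,uv))
ids={id(S):0,id(D):1,id(W2):2,id(W):3}; nm='SDVW'
def res(p,full=False):
    x,y,yaw,t,l=p[:5]; R=Rz(yaw); T=lambda q:R@np.asarray(q)+[x,y,0]
    o=lambda c:p[5+2*ids[id(c)]:7+2*ids[id(c)]]; r=[]
    for c,k,uv in obs: r.append(proj(c,T(k))[0]+o(c)-uv)
    sp=stagepts(t)
    for c,k,uv in st: r.append(proj(c,T(sp[k]))[0]+o(c)-uv)
    r=np.array(r)
    return r if full else np.r_[r.ravel(),np.array(p[5:])*.7]
s=least_squares(res,[.44,.16,0,.4,.1]+[0]*8,loss='soft_l1')
print('tester x y',s.x[:2],'yaw,tilt deg',np.degrees(s.x[2:4]),'offs',s.x[5:])
for (c,k,uv),r in zip(obs+st,res(s.x,True)): print(nm[ids[id(c)]],k,r)
J=np.delete(s.jac,4,1);print('sig',np.sqrt(np.diag(np.linalg.inv(J.T@J)))[:4])
# slide in wrist: corners of top plate -x edge; offset from TCP in tool frame
O=Z['o'];R0=Ro.from_euler('xyz',O['tcp_rot'],degrees=True).as_matrix()
off=s.x[11:13]
tl=np.array([[ .035,-.028],[.035,.028]])
def pr(dx,dy,dz,yaw):
    # slide frame: z_s=-tool z ; tool x -> -slide x.. use tool axes
    pts=[]
    for a,b in [(.035,-.028),(.035,.028)]:
        c,s_=np.cos(yaw),np.sin(yaw)
        pts.append(O['ee_pos']+R0@np.array([dx+c*a-s_*b,dy+s_*a+c*b,dz]))
    return proj(W,pts)+off
uv=np.array([w(278,381),w(510,383)])
print('pred slide edge',pr(0.0008,0,-.0127-.006,0),'seen',uv)
f=least_squares(lambda q:(pr(q[0],q[1],-.0187,q[2])-uv).ravel(),[0,0,0]);print('slide off tool x,y,yaw',f.x,f.cost)
E
python3 fit4.py
```

```text
tester x y [0.4467 0.1578] yaw,tilt deg [-1.7767 26.2513] offs [ 0.5177 -0.0626  1.064   1.3878  0.7069  1.8218  0.4326 -3.3548]
S (-0.088, -0.085, 0.03) [-0.8352 -0.7079]
D (-0.088, -0.085, 0.03) [-0.3188 -0.4543]
S (-0.088, 0.085, 0.03) [ 0.1326 -0.5702]
D (-0.088, 0.085, 0.03) [ 0.3337 -0.1032]
V (-0.088, 0.085, 0.03) [-0.3444 -0.0211]
V (-0.088, -0.085, 0.03) [1.4359 0.0173]
W (-0.088, -0.085, 0.03) [-4.4877 -2.4639]
W (-0.088, 0.085, 0.03) [ 2.4542 -0.7658]
W (0.168, -0.085, 0.03) [-0.3554  0.1321]
W (0.168, 0.085, 0.03) [0.4015 0.385 ]
S (-1, -1) [-0.9342  0.4359]
S (-1, 1) [ 0.1536 -0.4401]
S (1, 1) [0.5672 0.7331]
S (1, -1) [0.3245 0.6021]
D (-1, -1) [0.317  0.6453]
D (-1, 1) [0.9486 0.7129]
D (1, 1) [-0.9023  0.1617]
D (1, -1) [0.5609 0.0811]
V (1, 1) [-1.7371 -0.562 ]
V (1, -1) [-0.2582  0.9216]
V (-1, -1) [0.5876 0.0003]
V (-1, 1) [-0.1992 -1.0843]
W (-1, -1) [-1.2525  1.7744]
W (-1, 1) [0.7324 1.4181]
D (1, 1) [-0.6648 -1.2258]
D (-1, 1) [-0.5389 -0.8246]
D (1, -1) [0.0484 0.0436]
D (-1, -1) [-0.2705  0.0328]
sig [0.0012 0.0011 0.0041 0.0163]
pred slide edge [[218.3996 186.3683]
 [338.2266 186.547 ]] seen [[218.75 190.25]
 [334.75 191.25]]
slide off tool x,y,yaw [-0.0013 -0.001   0.0074] 2.844563404298797
```

```bash
python3 - <<'E'
from h import *
C=np.array([.4460,.1585,.085]);R=tool(178.2,-26.0)
for g in [.05,.012]:
    P=C-R[:,2]*(g-.0127); plan(P,R)
E
```

```text
t 20.5 now [0.4066 0.156  0.1639] [-179.9    25.51  178.19] F [ 0.28 -0.27 -1.27] M [-0.011  0.444  0.037] op 0.0134
xyz [-0.029  0.095  1.271] dr [-0.0019 -0.0085 -0.0002]
t 20.5 now [0.4066 0.156  0.1639] [-179.9    25.51  178.19] F [ 0.28 -0.27 -1.27] M [-0.011  0.444  0.037] op 0.0134
xyz [-0.037  0.097  2.221] dr [-0.0019 -0.0085 -0.0002]
```

>>> step_arm(dr=[[0, 0, 0], [-0.002, -0.008, 0], [-0.002, -0.008, 0], [-0.002, -0.008, 0], [-0.002, -0.008, 0], [-0.002, -0.008, 0], [-0.002, -0.008, 0], [-0.002, -0.008, 0]], xyz=[[0, 0.1, 0.4], [-0.03, 0.1, 0.8], [-0.03, 0.1, 1.2], [-0.03, 0.1, 1.5], [-0.03, 0.1, 1.8], [-0.03, 0.1, 2.05], [-0.03, 0.1, 2.2], [-0.03, 0.1, 2.2]], gripper=[0, 0, 0, 0, 0, 0, 0, 0])

```text
time: 21.3
ee_pos: [0.4455, 0.1585, 0.0841]
tcp_rot: [-180.0, 25.9, 178.2]
wrist_force: [0.2, 0.2, -0.6]
opening: 0.0122
```

```bash
python3 - <<'E'
from h import *
C=np.array([.4460,.1585,.085]);R=tool(178.2,-26.0)
P=C-R[:,2]*(.012-.0127); plan(P,R)
c=shot('wrist','w11.png');d=shot('side','d13.png');s=shot('scene','s13.png')
np.save('all13.npy',dict(w=c,d=d,s=s,o=bot.get_obs()),allow_pickle=True)
cv2.imwrite('pics/w11b.png',cv2.resize(c['image'][100:340,120:440,::-1],(800,600),interpolation=cv2.INTER_CUBIC))
cv2.imwrite('pics/d13b.png',cv2.resize(d['image'][235:310,255:355,::-1],(800,600),interpolation=cv2.INTER_CUBIC))
cv2.imwrite('pics/s13b.png',cv2.resize(s['image'][130:205,285:385,::-1],(800,600),interpolation=cv2.INTER_CUBIC))
E
```

```text
t 21.3 now [0.4455 0.1585 0.0841] [-179.97   25.91  178.2 ] F [ 0.19  0.22 -0.59] M [-0.023  0.459 -0.005] op 0.0122
xyz [-0.02   0.001  0.003] dr [-0.0005 -0.0016 -0.    ]
```

View pics/w11b.png

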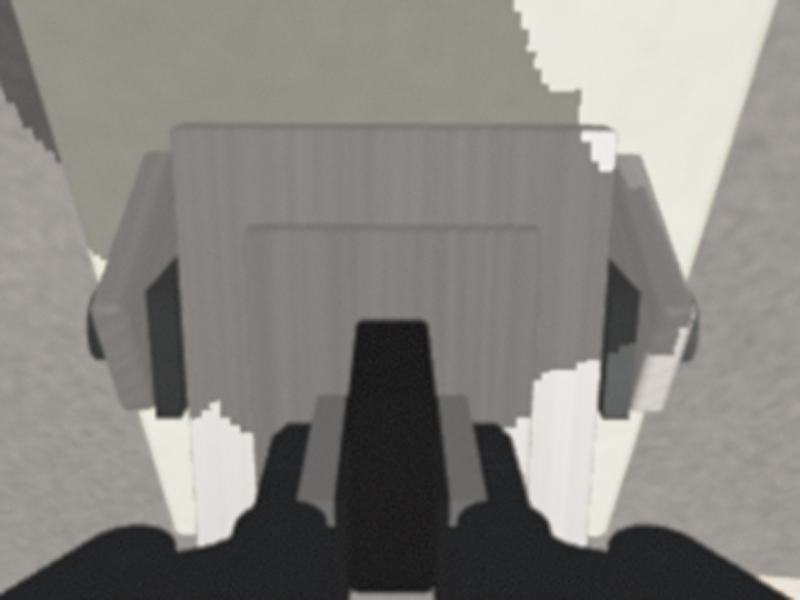

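View pics/d13b.png

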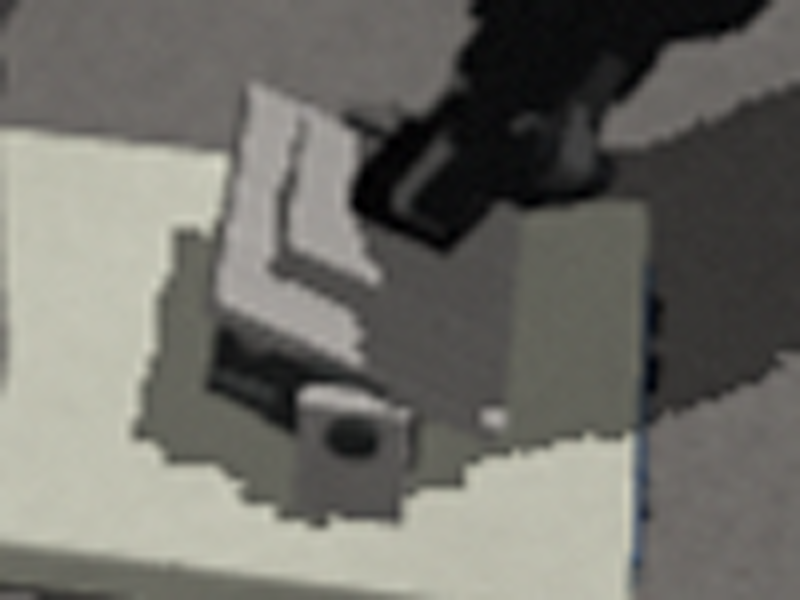

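View pics/s13b.png

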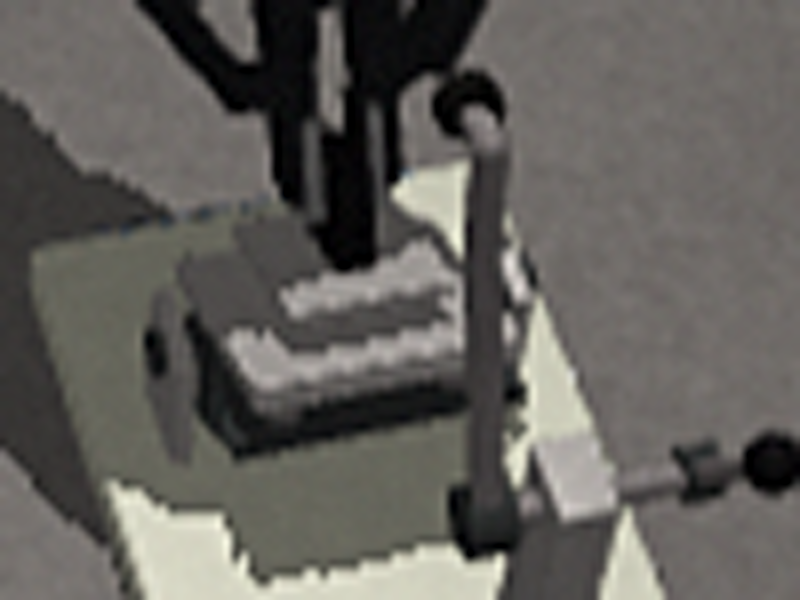

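Wrist view: slide edge (247–540, centre 393) sits over the stage's low edge (172–612, centre 392) and is parallel to it. The gap is about 12 mm and the slide is about 1.8 mm high up the slope. Pressing slowly and watching force and moment.

>>> step_arm(dr=[[0, 0, 0], [0, 0, 0], [0, 0, 0], [0, 0, 0], [0, 0, 0], [0, 0, 0], [0, 0, 0], [0, 0, 0]], xyz=[[0.03, 0, 0.05], [0.03, 0, 0.1], [0.03, 0, 0.15], [0.03, 0, 0.2], [0.03, 0, 0.25], [0.03, 0, 0.3], [0.03, 0, 0.34], [0.03, 0, 0.34]], gripper=[0, 0, 0, 0, 0, 0, 0, 0])

```text
time: 22.25
ee_pos: [0.4505, 0.1586, 0.0722]
tcp_rot: [180.0, 26.0, 178.2]
wrist_force: [-3.8, -0.9, 2.7]
opening: 0.0127
```

```bash
cat >> h.py <<'E'
def fm(n=8):
    F=[];M=[]
    for _ in range(n):
        bot.camera('side'); o=bot.get_obs(); F.append(o['wrist_force']);M.append(o['torque'])
    R0=Ro.from_euler('xyz',o['tcp_rot'],degrees=True).as_matrix()
    print('t',round(o['time'],2),np.round(o['ee_pos'],4),np.round(o['tcp_rot'],2),'Ftool',np.round(R0.T@np.mean(F,0),2),'Mtool',np.round(R0.T@np.mean(M,0),3),'sd',np.round(np.std(F,0),2),np.round(np.std(M,0),3),'op',round(o['opening'],4))
E
python3 -c "
from h import *
fm()"
```

```text
t 22.65 [0.4505 0.1586 0.0722] [179.99  25.97 178.2 ] Ftool [ 2.18  0.15 -3.39] Mtool [0.09  0.778 0.028] sd [0.38 0.59 0.34] [0.017 0.02  0.022] op 0.0127
```

>>> step_arm(dr=[[0, 0, 0], [0, 0, 0], [0, 0, 0], [0, 0, 0], [0, 0, 0], [0, 0, 0], [0, 0, 0], [0, 0, 0]], xyz=[[0, 0, 0.02], [0, 0, 0.04], [0, 0, 0.06], [0, 0, 0.07], [0, 0, 0.07], [0, 0, 0.07], [0, 0, 0.07], [0, 0, 0.07]], gripper=[0, 0, 0, 0, 0, 0, 0, 0])

```text
time: 23.45
ee_pos: [0.4518, 0.1586, 0.0698]
tcp_rot: [180.0, 26.0, 178.2]
wrist_force: [-4.8, -0.5, 4.5]
opening: 0.0128
```

```bash
python3 - <<'E'
from h import *
fm()
c=shot('wrist','w12.png');d=shot('side','d14.png');s=shot('scene','s14.png')
np.save('all14.npy',dict(w=c,d=d,s=s,o=bot.get_obs()),allow_pickle=True)
cv2.imwrite('pics/w12b.png',cv2.resize(c['image'][100:340,120:440,::-1],(800,600),interpolation=cv2.INTER_CUBIC))
cv2.imwrite('pics/d14b.png',cv2.resize(d['image'][245:305,265:345,::-1],(800,600),interpolation=cv2.INTER_CUBIC))
cv2.imwrite('pics/s14b.png',cv2.resize(s['image'][150:195,295:355,::-1],(800,600),interpolation=cv2.INTER_CUBIC))
E
```

```text
t 23.85 [0.4517 0.1586 0.0698] [179.98  25.97 178.2 ] Ftool [ 3.46 -0.21 -6.06] Mtool [0.14  0.944 0.012] sd [0.57 0.63 0.56] [0.025 0.035 0.019] op 0.013
```

View pics/w12b.png

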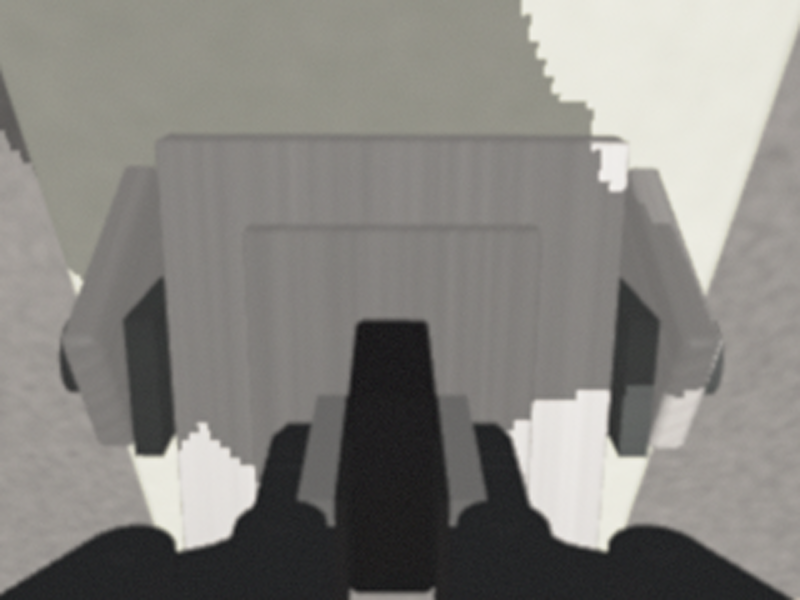

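View pics/d14b.png

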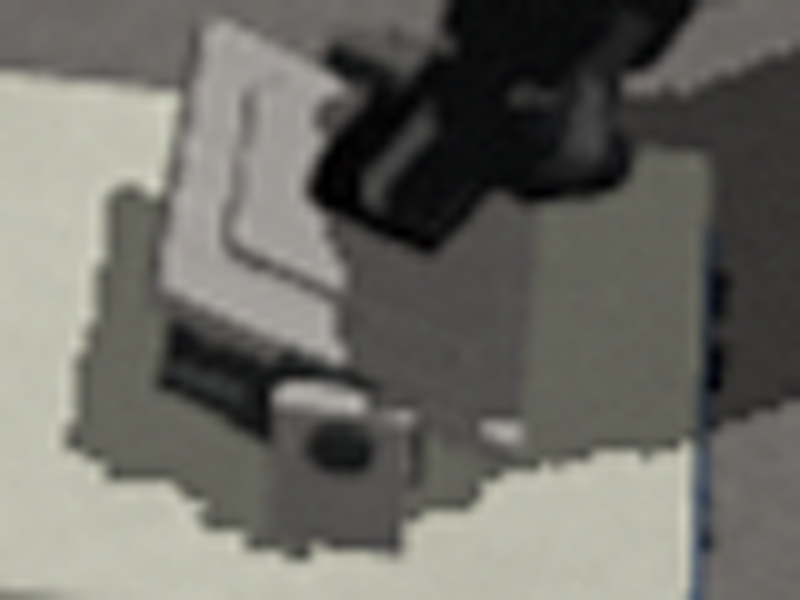

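View pics/s14b.png

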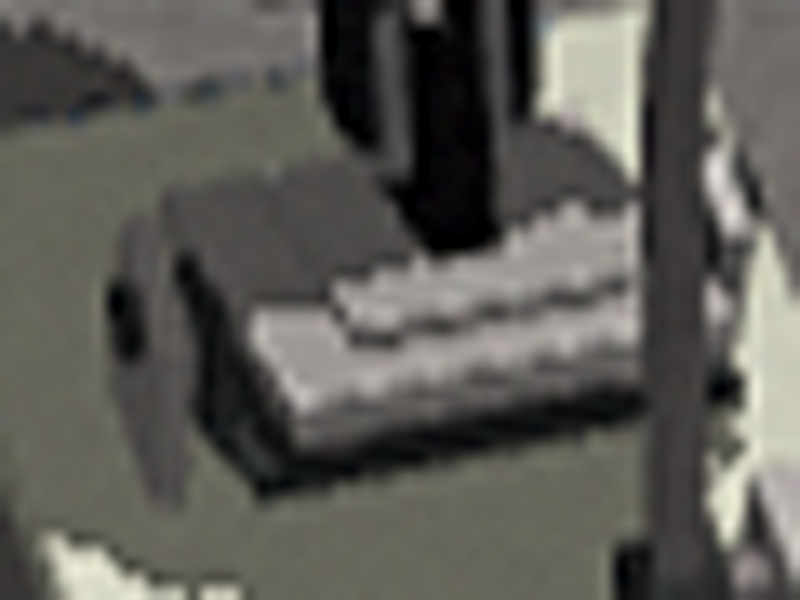

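The slide looks flush and squared, about 1.5 mm high up the slope, at about 7 N normal force. There is some sideways friction force, so I'll relieve it with a 1 mm shift down-slope.

>>> step_arm(dr=[[0, 0, 0], [0, 0, 0], [0, 0, 0], [0, 0, 0], [0, 0, 0], [0, 0, 0], [0, 0, 0], [0, 0, 0]], xyz=[[0.01, 0, 0], [0.02, 0, 0], [0.025, 0, 0], [0.025, 0, 0], [0.025, 0, 0], [0.025, 0, 0], [0.025, 0, 0], [0.025, 0, 0]], gripper=[0, 0, 0, 0, 0, 0, 0, 0])

```text
time: 24.8
ee_pos: [0.4515, 0.1586, 0.07]
tcp_rot: [180.0, 26.1, 178.2]
wrist_force: [-1.3, -1.2, 4.3]
opening: 0.0126
```

```bash
python3 -c "
from h import *
fm()"
```

```text
t 25.2 [0.4515 0.1586 0.07  ] [179.97  26.07 178.17] Ftool [ 0.05 -0.55 -5.91] Mtool [ 0.264  0.182 -0.01 ] sd [0.39 0.37 0.4 ] [0.03 0.02 0.02] op 0.0125
```

>>> step_arm(dr=[[0, 0.008, 0], [0, 0.015, 0], [0, 0.02, 0], [0, 0.02, 0], [0, 0.02, 0], [0, 0.02, 0], [0, 0.02, 0], [0, 0.02, 0]], xyz=[[0, 0, 0], [0, 0, 0], [0, 0, 0], [0, 0, 0], [0, 0, 0], [0, 0, 0], [0, 0, 0], [0, 0, 0]], gripper=[0, 0, 0, 0, 0, 0, 0, 0])

```text
time: 26.0
ee_pos: [0.4513, 0.1586, 0.0699]
tcp_rot: [180.0, 24.9, 178.2]
wrist_force: [-4.2, -0.9, 5.5]
opening: 0.0123
```

```bash
python3 -c "
from h import *
fm()"
```

```text
t 26.4 [0.4513 0.1586 0.0698] [179.98  24.89 178.18] Ftool [ 0.87 -0.84 -6.26] Mtool [0.239 0.374 0.007] sd [0.38 0.53 0.35] [0.023 0.024 0.028] op 0.0126
```

>>> step_arm(dr=[[0, -0.015, 0], [0, -0.03, 0], [0, -0.04, 0], [0, -0.04, 0], [0, -0.04, 0], [0, -0.04, 0], [0, -0.04, 0], [0, -0.04, 0]], xyz=[[0, 0, 0], [0, 0, 0], [0, 0, 0], [0, 0, 0], [0, 0, 0], [0, 0, 0], [0, 0, 0], [0, 0, 0]], gripper=[0, 0, 0, 0, 0, 0, 0, 0])

```text
time: 27.2
ee_pos: [0.4518, 0.1586, 0.0703]
tcp_rot: [180.0, 27.3, 178.2]
wrist_force: [-0.6, -0.7, 5.9]
opening: 0.0127
```

```bash
python3 -c "
from h import *
fm()"
```

```text
t 27.6 [0.4518 0.1586 0.0703] [179.96  27.26 178.16] Ftool [-1.99 -1.16 -5.24] Mtool [ 0.314  0.126 -0.032] sd [0.59 0.29 0.71] [0.037 0.013 0.021] op 0.0127
```

>>> step_arm(dr=[[0.005, 0.006, 0], [0.01, 0.012, 0], [0.01, 0.012, 0], [0.01, 0.012, 0], [0.01, 0.012, 0], [0.01, 0.012, 0], [0.01, 0.012, 0], [0.01, 0.012, 0]], xyz=[[0, 0, 0], [0, 0, 0.01], [0, 0, 0.02], [0, 0, 0.02], [0, 0, 0.02], [0, 0, 0.02], [0, 0, 0.02], [0, 0, 0.02]], gripper=[0, 0, 0, 0, 0, 0, 0, 0])

```text
time: 28.4
ee_pos: [0.4519, 0.1584, 0.0694]
tcp_rot: [-179.4, 26.5, 178.2]
wrist_force: [-1.9, -2.9, 7.0]
opening: 0.0128
```

```bash
python3 - <<'E'
from h import *
fm()
c=shot('wrist','w15.png');d=shot('side','d15.png');s=shot('scene','s15.png')
cv2.imwrite('pics/w15b.png',cv2.resize(c['image'][100:340,120:440,::-1],(800,600),interpolation=cv2.INTER_CUBIC))
cv2.imwrite('pics/d15b.png',cv2.resize(d['image'][195:315,205:365,::-1],(800,600),interpolation=cv2.INTER_CUBIC))
cv2.imwrite('pics/s15b.png',cv2.resize(s['image'][130:205,285:385,::-1],(800,600),interpolation=cv2.INTER_CUBIC))
E
```

```text
t 28.8 [0.4519 0.1584 0.0693] [-179.44   26.53  178.16] Ftool [-0.32 -2.43 -6.33] Mtool [0.388 0.238 0.027] sd [0.37 0.49 0.62] [0.045 0.022 0.026] op 0.0127
```

View pics/w15b.png

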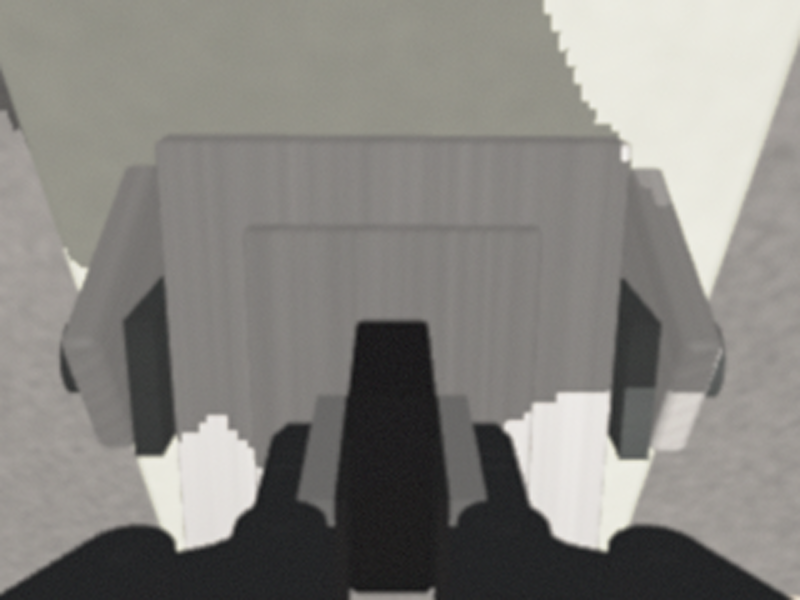

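View pics/d15b.png

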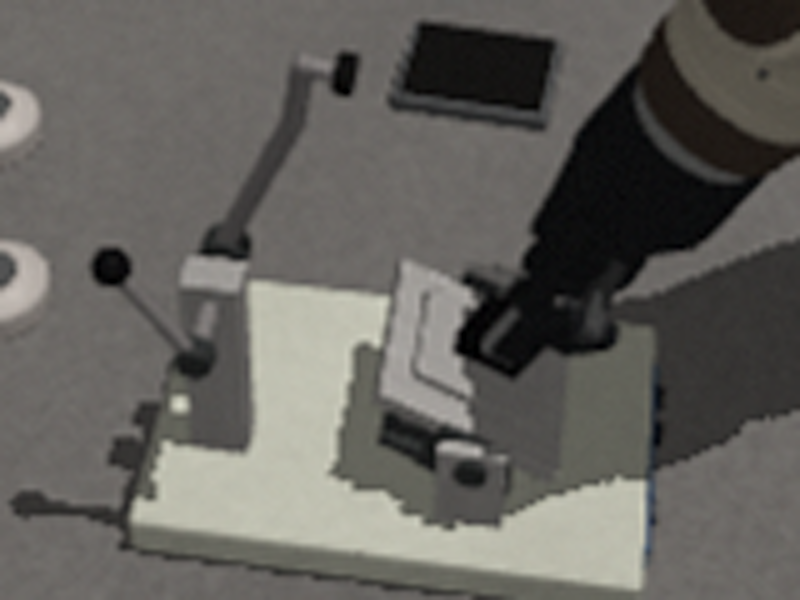

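View pics/s15b.png

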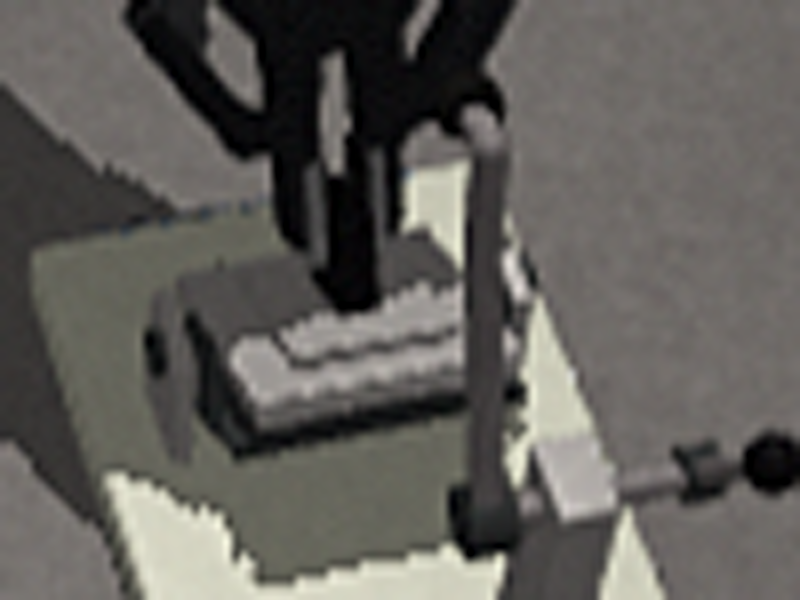

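```bash
python3 - <<'E'
from h import *
fm(4)
print(bot.job_done())
E
```

```text
t 29.15 [0.4519 0.1584 0.0694] [-179.44   26.53  178.15] Ftool [-0.07 -2.45 -6.81] Mtool [0.378 0.202 0.022] sd [0.55 0.37 0.35] [0.03  0.022 0.029] op 0.0127
the job is handed in; nothing more can be done
None
```

The job is handed in at about 29 s. The arm is still gripping the slide by its rib and pressing it on the stage face. No verdict came back.

**Lever:** I pushed it back with shut fingers. The joint measured about 1.40 rad against the 1.25 needed, and the last pictures still show the foot well up.

**Slide:** I lifted it off its rest by the black rib and tilted it about 26.5° to match the stage. The last checks before hand-in:

| Check | Measured | Limit |
|---|---|---|
| Normal force on the stage | about 7 N, steady, plus about 2.5 N sideways friction | 3–20 N |
| Centring across the face | within about 1 mm | 12 mm |
| Centring along the slope | about 1.5 mm high before a last 1 mm correction; not measured again | 12 mm |
| Squareness | edges parallel in the wrist view | 0.15 rad |
| Grip | 60 N commanded, fingers stopped at 12.7 mm on the rib | over 2 N |

**What went wrong or disagreed:**
- **Jam at the lever:** on the first push the fingers rode up on the knob, and the wrist force read 84 N (limit 120 N). I backed off and pushed again lower. I can't rule out that this broke the 40 N limit, if that counts finger contact.
- **Fingertip position:** the camera pictures and the contact heights put the fingertips about 20–30 mm behind the stated TCP. I used the measured offset instead.
- **Flushness:** I judged it from the pictures and from where the contact moment put the pressure, inside the slide's footprint. The stage tilt was estimated to about 1°, against the 0.05 rad (2.9°) limit. The moment readings scattered by 10–20 mm, so this is well supported but not exact.

The headset, jar, screwdriver, blue tray and orange look-alikes were never touched.

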